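# Unpack the underglaze pots

## Robot

A 7-joint arm with a two-finger parallel gripper is mounted at the origin on the work surface. World frame = base frame: x ahead of the robot, y to its left, z up, the work surface at z = 0. Lengths are in m, angles in rad, forces in N, time in s.
With the tool pointing down it reaches from about 0.425 to 0.925 m from the base axis. Payload 6.8 kg.
Tool frame: the origin (TCP) lies midway between the tips of the shut fingers; the grasp point (between the pads) lies 19 mm behind it; z points along the fingers, y is the line along which they close (so a half turn about z gives the same grasp; the last joint's range is limited). The gripper opens to 85 mm and grips with 20 to 120 N. Pads are 22 mm wide; open, the fingers measure 114 mm over their backs; the gripper's body (76 mm by 85 mm) begins 54 mm behind the grasp point. The pads swing forward as they close: fully open they stand 13 mm farther back than shut.
Start: joints at [1.147, 0.477, 0.022, 1.555, -0.011, 1.109, -0.083], TCP at [0.21, -0.642, 0.192] pointing down, gripper open.
Joint ranges: [-2.96, 2.96], [-0.34, 2.1], [-1.41, 1.46], [0.24, 2.44], [-1.37, 4.51], [0.17, 1.92], [-2.96, 2.96]. Speed limits (rad/s): [2.39, 2.39, 3.14, 3.14, 3.14, 3.14, 3.14].

## Interface

Orientations are given as a unit quaternion [w, x, y, z].
In Python, from cell import manip gives the robot as it stands. The module is installed in compiled form; this text tells all that it offers.
- The arm moves only by the tool servo_tool, never from a script. Its argument "targets" is a list of rows, each an object of numbers: "x", "y", "z": the shift along the tool's x, y, z normalised to -1 to 1, where 1 is 0.04 m; "wx", "wy", "wz": the turn, a rotation vector about the tool's x, y, z normalised to -1 to 1, where 1 is 0.1 rad. In form: [{"x": .., "y": .., "z": .., "wx": .., "wy": .., "wz": ..}, ...]. A call has 1 to 10 rows; each row shifts and turns the commanded pose from where the row before left it, along the tool's axes as they then stand; what a row does not reach is not made up. A row lasts 1/10 s, in which the tool goes at most 50 mm and 8.59 degrees, less where a joint would pass 70% of its speed; a pose out of reach is approached as far as the arm can. A call with a number of a shift or a turn outside -1 to 1 is refused whole. A call with a gripper value outside its range is refused whole. "jaw" is the opening, from 0 (shut) to 1 (fully open), set as the call begins (left out, the last holds). The fingers move at their own pace and stop on an object; "grip_force" is the grip in N (left out, the last holds). Time passes only in rows, so rows that do not move let the fingers close. It gives the time, the measured TCP pose, the force, the opening and the grip force at its end, in the units of the state.
- manip.sense(): the state, without advancing time (a new reading comes with each control period).
- manip.capture(name): name is "scene" or "top" or "wrist"; returns a dict with "color" (400x640x3 uint8, red, green, blue), "depth" (400x640 float32, m along the optical axis (not along the pixel's ray), 0 where there is no reading), "fx", "fy", "cx", "cy" (pixels), "D" ([k1, k2, p1, p2, k3] as OpenCV has them; the pictures are not rectified), "world_to_cam" (4x4, takes a point from world to camera coordinates); the wrist camera has in their place "mount" (4x4, takes a point from camera to tool coordinates, whose origin is the TCP and whose axes are the flange's). Camera axes: x right, y down, z forward; pixel columns grow to the right and rows downward; lengths in m; the calibration is good to about 2 mm. A picture is of the moment at which its call begins: read the wrist's pose just before it.
- manip.finish_job(): hands the job in; it is judged then, once.
The state is a dict: "clock": time; "qpos": joint angles; "joint_vel": joint speeds; "joint_torque": joint torques, N m; "position": TCP position; "orientation": TCP orientation; "force": force on the tool from outside, world axes, zero at the start; "moment": the same for the moment, N m; "opening": opening from 0.0 (shut) to 1.0 (fully open); "grasp_force": force on a finger pad.
Only numpy, scipy, OpenCV 4.12 (cv2) and the standard library are available. Lean on these libraries where they do the work, as an engineer would, in place of code of your own. Each camera call takes 0.05 s, during which the arm holds its last target. There are 200 camera calls.

## Task

Set out the underglazes for the next class: slide the lid of the wooden box right out along its grooves and lay it flat on the table, stand every pot that is in the box upright in the yellow tray, and press each pot's cap fully down so the glaze does not dry out. Leave the flowers, the rolling pin, the round cutter and the pot of brushes where they are.

Things in the scene. Friction and masses are not known exactly. Their poses are not given: they have to be found in the camera images.
- box: wooden box with a sliding lid, fixed to the table: 154 mm wide (its x), 256 mm long (y), 76.5 mm high; origin at the centre of its underside, z up. Side walls 14 mm thick, 126 mm clear between them. The lid runs in grooves in the two side walls (63 to 71.5 mm up, a 5 mm lip above) and comes out only at the box's -y end; the +y end is closed.
- box_mouth (a point): middle of the box's open (-y) end, at box y = -128 mm where the grooves end, 63 mm above the table (the lid's underside); the end wall here is 61 mm high and 10 mm thick
- box_in (a point): centre of the box's inner floor, 6 mm above the table; axes as the box. On this floor an insert 10 mm high leaves four 56 mm square places in a row at x = 0, y = -88.5, -29.5, 29.5 and 88.5 mm; each holds a pot or is empty
- lid: loose plywood lid, 140 mm wide (x), 244 mm long (y), 6 mm thick, 130 g, origin at the centre of its underside; closed at the start, axes as the box's, with 2 mm play each side and 2.5 mm above. It has to travel 250 mm towards the box's -y to clear the grooves. A batten to pull by stands across its -y end.
- lid_grip (a point): centre of the lid's wooden batten, which is 14 mm thick (lid y), 70 mm long (lid x) and 20 mm high; this point is at lid y = -100 mm, 10 mm above the lid's top face
- tray: yellow plastic tray fixed to the table, 200 mm (x) by 180 mm (y), walls 4 mm thick and 24 mm high with a 8 mm outward rim, floor 4 mm thick; origin at the centre of its underside
- pot_blue: squat blue underglaze pot, 52 mm across, origin at the centre of its underside, z up; straight blue side to 32 mm high (grip here), then a neck and a white push-on cap 45 mm across and 14 mm high, its top 53 mm above the underside when loose, 48 mm when fully down; about 110 g. At the start it stands in the box, if there at all.
- pot_red: squat red underglaze pot, 52 mm across, origin at the centre of its underside, z up; straight red side to 32 mm high (grip here), then a neck and a white push-on cap 45 mm across and 14 mm high, its top 53 mm above the underside when loose, 48 mm when fully down; about 110 g. At the start it stands in the box, if there at all.
- pot_green: squat green underglaze pot, 52 mm across, origin at the centre of its underside, z up; straight green side to 32 mm high (grip here), then a neck and a white push-on cap 45 mm across and 14 mm high, its top 53 mm above the underside when loose, 48 mm when fully down; about 110 g. At the start it stands in the box, if there at all.
- pot_white: squat white underglaze pot, 52 mm across, origin at the centre of its underside, z up; straight white side to 32 mm high (grip here), then a neck and a black push-on cap 45 mm across and 14 mm high, its top 53 mm above the underside when loose, 48 mm when fully down; about 110 g. At the start it stands in the box, if there at all.
- cap_blue (a joint): how far the cap of the blue pot is pressed down (m): 0 loose, 0.005 fully down; it stays where it is left and moves when pushed with about 5 N
- cap_red (a joint): how far the cap of the red pot is pressed down (m): 0 loose, 0.005 fully down; it stays where it is left and moves when pushed with about 5 N
- cap_green (a joint): how far the cap of the green pot is pressed down (m): 0 loose, 0.005 fully down; it stays where it is left and moves when pushed with about 5 N
- cap_white (a joint): how far the cap of the white pot is pressed down (m): 0 loose, 0.005 fully down; it stays where it is left and moves when pushed with about 5 N
- vase: bystander: glass jar of flowers, 68 mm in diameter, 85 mm high, flowers to about 170 mm and 55 mm from its axis; origin at the centre of its underside
- rolling_pin: bystander: wooden rolling pin lying along its own y, 44 mm thick, 200 mm barrel, 366 mm over the handles; origin under the middle of the barrel
- cutter: bystander: round steel clay cutter, 68 mm in diameter, 24 mm high; origin at the centre of its underside
- brush_pot: bystander: blue ceramic pot of brushes, 72 mm in diameter, 90 mm high, brushes to 175 mm; origin at the centre of its underside

How it is judged:
On the way, in this order (a step that is already met when the one before it is completed fails the run):
1. the lid has been slid out of the box's open end until it is clear of the grooves (y of lid in the frame of box below -0.249 m), for 0.1 s.
2. every pot from the box stands upright on the floor of the yellow tray (x of pot_blue in the frame of tray between -0.078 and 0.078 m and y of pot_blue in the frame of tray between -0.068 and 0.068 m and z of each of pot_blue, pot_red, pot_green, pot_white in the frame of tray below 0.01 m and angle between each of pot_blue, pot_red, pot_green, pot_white's own z axis and vertical below 0.12 rad and x of pot_red in the frame of tray between -0.078 and 0.078 m and y of pot_red in the frame of tray between -0.068 and 0.068 m and x of pot_green in the frame of tray between -0.078 and 0.078 m and y of pot_green in the frame of tray between -0.068 and 0.068 m and x of pot_white in the frame of tray between -0.078 and 0.078 m and y of pot_white in the frame of tray between -0.068 and 0.068 m), for 0.2 s.
At the end, for the whole second after the job is handed in: Every pot that was in the box stands upright (within 7 degrees) and still on the floor of the yellow tray, each cap is down to within 1.5 mm of its stop, and the lid lies still and flat on the table (underside within 6 mm of it, tilt under 2.3 degrees) (all of step 2 and linear speed of each of pot_blue, pot_red, pot_green, pot_white, lid below 0.02 m/s and value of joint each of cap_blue, cap_red, cap_green, cap_white above 0.0035 m and height (world z) of lid below 0.006 m and angle between lid's own z axis and vertical below 0.04 rad); the robot touches nothing.
It fails at once if the vase is moved more than 30 mm (distance of vase from where it was at the start of the episode above 0.03 m).
It fails at once if the rolling pin is moved more than 30 mm (distance of rolling_pin from where it was at the start of the episode above 0.03 m).
It fails at once if the cutter is moved more than 30 mm (distance of cutter from where it was at the start of the episode above 0.03 m).
It fails at once if the brush pot is moved more than 30 mm (distance of brush_pot from where it was at the start of the episode above 0.03 m).
Of pot_blue, pot_red, pot_green, pot_white only 3 to 4 are there at a start; the rules pass over those that are not, and their reading is None.
At some moment in a run one of pot_blue, pot_red, pot_green, pot_white may be knocked a few centimetres aside while the robot is not near it.
Once in a run the grip may slacken for a moment while it holds something.
It also fails if it takes over 210 s, if anything falls off the work surface, if the arm or the gripper's body presses on something with over 40 N, if the wrist force passes 120 N, or if a joint passes its speed limit or range.

## Working session

There is one attempt and no reset: what is moved stays moved. The work goes in short steps, Python scripts to look and compute and a tool call to move; the robot and the scene stay as the last step left them, time stands still between calls to the robot, and variables do not carry over. Pictures are saved under pics/ and viewed, at most 14 in all, crops included, and the job is handed in when it is done.

Besides the shell and the picture viewer there is one more tool, called by a JSON object that holds its "name" and its "arguments". servo_tool: Moves the arm, as the interface text tells. Scaled input: -1 to 1 covers 0.04 m each way for a shift and 0.1 rad each way for a turn. Its arguments: {"type":"object","properties":{"targets":{"type":"array"},"jaw":{"type":"number"},"grip_force":{"type":"number"}},"required":["targets"]}

```bash
mkdir -p pics; python3 - <<'E'
from cell import manip
import cv2,numpy as np,pickle
s=manip.sense();print({k:np.round(v,3) for k,v in s.items()})
ims=[]
for n in("scene","top"):
    c=manip.capture(n);pickle.dump(c,open(n+'.pkl','wb'))
    print(n,c['fx'],c['fy'],c['cx'],c['cy'],c['D']);print(np.round(c['world_to_cam'],3))
    cv2.imwrite(f'pics/{n}0.png',c['color'][...,::-1])
E
```

```text
{'clock': np.float64(0.0), 'qpos': array([ 1.147,  0.478,  0.022,  1.556, -0.012,  1.109, -0.083]), 'joint_vel': array([ 0.001, -0.001,  0.001, -0.001,  0.001,  0.001, -0.   ]), 'joint_torque': array([ 0.0000e+00, -5.9646e+01,  1.6080e+00, -2.8120e+01,  1.2000e-02,
        9.0000e-03, -0.0000e+00]), 'position': array([ 0.209, -0.641,  0.191]), 'orientation': array([-0.001,  0.988,  0.157, -0.   ]), 'force': array([-0.083, -0.625, -0.037]), 'moment': array([-0.004,  0.043,  0.042]), 'grasp_force': np.float64(0.0), 'opening': np.float64(0.997)}
scene 506.31969238788815 506.31969238788815 325.0744530787601 200.140715202125 [0.01879797 0.         0.         0.         0.        ]
[[ 0.882  0.472 -0.005 -0.486]
 [ 0.296 -0.563 -0.772 -0.162]
 [-0.367  0.679 -0.636  1.877]
 [ 0.     0.     0.     1.   ]]
top 517.9047258626288 517.9047258626288 318.4427889517159 199.54549480877097 [-0.042283  0.        0.        0.        0.      ]
[[-2.000e-03 -1.000e+00  8.000e-03 -9.300e-02]
 [-9.840e-01  1.000e-03 -1.810e-01  5.860e-01]
 [ 1.810e-01 -8.000e-03 -9.840e-01  1.549e+00]
 [ 0.000e+00  0.000e+00  0.000e+00  1.000e+00]]
```

View pics/top0.png

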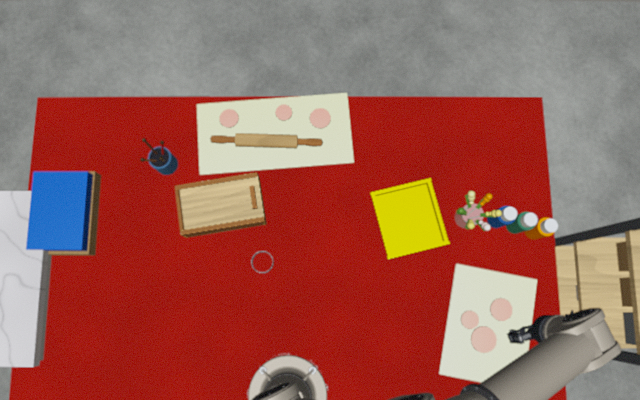

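View pics/scene0.png

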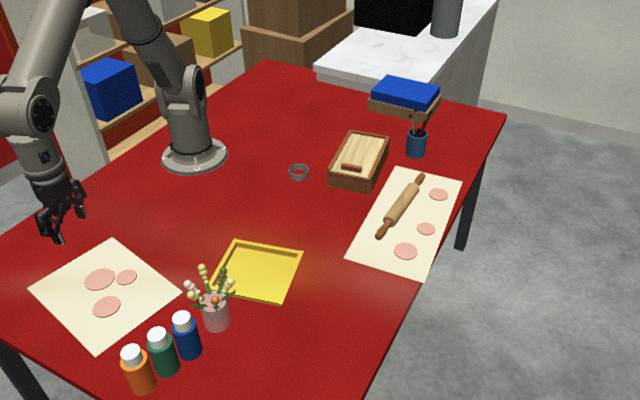

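The top view shows the box at about px (178–265, 173–237) with the batten on its right (-y) end at (253,197). The tray is at (371–450, 178–259), the vase at (472,215), the cutter at (262,262), the pin at (265,141) and the brushes at (160,158). The scene view agrees with this.

```bash
cat > h.py <<'E'
import numpy as np,cv2,pickle
from scipy.spatial.transform import Rotation as R
def K(c): return np.array([[c['fx'],0,c['cx']],[0,c['fy'],c['cy']],[0,0,1]])
def w2c(c,s=None):
    if 'world_to_cam' in c: return np.array(c['world_to_cam'])
    T=np.eye(4);T[:3,:3]=rot(s['orientation']).as_matrix();T[:3,3]=s['position']
    return np.linalg.inv(T@np.array(c['mount']))
def rot(q): return R.from_quat([q[1],q[2],q[3],q[0]])
def cast(c,px,z,s=None):
    W=w2c(c,s);px=np.asarray(px,float).reshape(-1,1,2)
    n=cv2.undistortPoints(px,K(c),np.array(c['D'],float))[:,0]
    d=np.c_[n,np.ones(len(n))]@W[:3,:3]; o=-W[:3,:3].T@W[:3,3]
    return o+d*((z-o[2])/d[:,2])[:,None]
def cloud(c,s=None):
    h,w=c['depth'].shape;u,v=np.meshgrid(np.arange(w),np.arange(h))
    n=cv2.undistortPoints(np.dstack([u,v]).reshape(-1,1,2).astype(float),K(c),np.array(c['D'],float))[:,0]
    P=np.c_[n,np.ones(len(n))]*c['depth'].reshape(-1,1)
    W=w2c(c,s);return ((P-W[:3,3])@W[:3,:3]).reshape(h,w,3)
def totool(s,d):  # world shift -> tool rows units
    return rot(s['orientation']).inv().apply(d)/0.04
E
python3 - <<'E'
from h import *
c=pickle.load(open('top.pkl','rb'));P=cloud(c)
hsv=cv2.cvtColor(c['color'],cv2.COLOR_RGB2HSV)
def comp(m,x0,x1,y0,y1):
    z=np.zeros(m.shape,np.uint8);z[y0:y1,x0:x1]=m[y0:y1,x0:x1]
    z=cv2.morphologyEx(z,cv2.MORPH_OPEN,np.ones((3,3)))
    cs,_=cv2.findContours(z,cv2.RETR_EXTERNAL,cv2.CHAIN_APPROX_NONE);return max(cs,key=cv2.contourArea)
def rect(pts):
    r=cv2.minAreaRect(pts[:,:2].astype(np.float32)*1000);return r
notred=((hsv[...,0]>8)&(hsv[...,0]<172)|(hsv[...,1]<120)).astype(np.uint8)
ye=((hsv[...,0]>24)&(hsv[...,0]<35)&(hsv[...,1]>150)).astype(np.uint8)
t=comp(ye,350,470,160,280);print('tray',rect(cast(c,t[:,0],0.024)))
# box rim by depth
hi=((P[...,2]>0.066)&(P[...,2]<0.09)).astype(np.uint8)
b=comp(hi,165,280,165,250);print('box depth',rect(P[b[:,0,1],b[:,0,0]]),'cast',rect(cast(c,b[:,0],0.0765)))
print('zmed',[np.round(P[y,x],3) for x,y in((220,205),(253,197),(410,220),(300,250))])
dk=((P[...,2]>0.082)&(P[...,2]<0.12)).astype(np.uint8)
g=comp(dk,235,275,170,225);print('batten',rect(cast(c,g[:,0],0.089)),rect(P[g[:,0,1],g[:,0,0]]))
for n,(x0,x1,y0,y1),z in(('cutter',(245,280,245,280),.024),('box nr',(165,275,165,245),.07)):
    q=comp(notred,x0,x1,y0,y1);print(n,rect(cast(c,q[:,0],z)))
for n,p in(('vase',(472,215)),('pin R',(322,143)),('pin L',(211,139)),('brush',(162,160)),('pinmid',(265,141))):print(n,cast(c,[p],.03).round(3), P[p[1],p[0]].round(3))
cv2.imwrite('pics/boxz.png',cv2.resize(c['color'][160:250,160:290,::-1],None,fx=5,fy=5,interpolation=cv2.INTER_CUBIC))
E
```

```text
tray ((533.2952880859375, -377.5643310546875), (215.988037109375, 199.69195556640625), 13.676311492919922)
box depth ((570.908447265625, 212.1162567138672), (155.41383361816406, 260.1138610839844), 9.507635116577148) cast ((570.7313842773438, 210.6464385986328), (155.8822021484375, 257.93353271484375), 9.538588523864746)
zmed [array([0.566, 0.207, 0.072]), array([0.586, 0.104, 0.094]), array([ 0.529, -0.386, -0.001]), array([ 0.434, -0.036,  0.004])]
batten ((591.6947021484375, 106.06485748291016), (60.94124221801758, 14.536989212036133), 9.112163543701172) ((591.1500244140625, 106.19039916992188), (59.605247497558594, 14.542962074279785), 9.67496109008789)Traceback (most recent call last):
  File "<stdin>", line 20, in <module>
  File "<stdin>", line 7, in comp
ValueError: max() iterable argument is empty
```

The box and tray sizes match the given ones: box yaw is 9.5° and tray yaw 13.7°. I'll move to above the batten, staying high.

{"name": "servo_tool", "arguments": {"targets": [{"z": -1}, {"z": -1}, {"x": 0.8, "y": -0.8}, {"x": 0.8, "y": -0.8}, {"x": 0.8, "y": -0.8}, {"x": 0.8, "y": -0.8}, {"x": 0.8, "y": -0.8}, {"x": 0.8, "y": -0.8}, {"x": 0.8, "y": -0.8}, {"x": 0.8, "y": -0.8}]}}

```text
validation failed for argument at $.ta...
```

{"name": "servo_tool", "arguments": {"targets": [{"x": 0.8, "y": -0.8}, {"x": 0.8, "y": -0.8}, {"x": 0.8, "y": -0.8}, {"x": 0.8, "y": -0.8}, {"x": 0.8, "y": -0.8}, {"x": 0.8, "y": -0.8}, {"x": 0.8, "y": -0.8}, {"x": 0.8, "y": -0.8, "wz": 0.5}, {"wz": 1}, {}]}}

```text
validation failed for argument at $.ta...
```

```bash
python3 - <<'E'
from h import *
from cell import manip
s=manip.sense();c=manip.capture('wrist');pickle.dump((s,c),open('w1.pkl','wb'))
t=manip.capture('top');pickle.dump(t,open('top.pkl','wb'))
print(np.round(s['position'],4),np.round(s['orientation'],4),np.round(np.array(c['mount']),3).tolist(),c['fx'],c['D'])
cv2.imwrite('pics/w1.png',c['color'][...,::-1])
E
```

```text
[ 0.2095 -0.6411  0.1913] [-8.000e-04  9.876e-01  1.573e-01 -2.000e-04] [[0.002, -0.958, -0.287, 0.073], [1.0, 0.002, -0.0, -0.001], [0.001, -0.287, 0.958, -0.183], [0.0, 0.0, 0.0, 1.0]] 331.6417939076998 [-0.05182635  0.          0.          0.          0.        ]
```

View pics/w1.png

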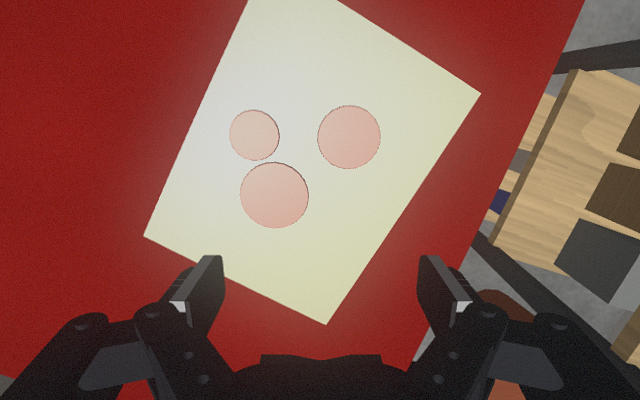

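The move was refused, so the picture only shows the clay sheet under the start pose. The rows probably need all six keys.

{"name": "servo_tool", "arguments": {"targets": [{"x": 0, "y": 0, "z": -1, "wx": 0, "wy": 0, "wz": 0}, {"x": 0, "y": 0, "z": -1, "wx": 0, "wy": 0, "wz": 0}, {"x": 0.8, "y": -0.8, "z": 0, "wx": 0, "wy": 0, "wz": 0}, {"x": 0.8, "y": -0.8, "z": 0, "wx": 0, "wy": 0, "wz": 0}, {"x": 0.8, "y": -0.8, "z": 0, "wx": 0, "wy": 0, "wz": 0}, {"x": 0.8, "y": -0.8, "z": 0, "wx": 0, "wy": 0, "wz": 0}, {"x": 0.8, "y": -0.8, "z": 0, "wx": 0, "wy": 0, "wz": 0}, {"x": 0.8, "y": -0.8, "z": 0, "wx": 0, "wy": 0, "wz": 0}, {"x": 0.8, "y": -0.8, "z": 0, "wx": 0, "wy": 0, "wz": 0}, {"x": 0.8, "y": -0.8, "z": 0, "wx": 0, "wy": 0, "wz": 0}]}}

```text
clock: 1.2
position: [0.3739, -0.317, 0.2723]
orientation: [0.0, 0.988, 0.157, 0.0]
force: [1.4, -0.1, 0.2]
opening: 0.999
grasp_force: 0.0
```

{"name": "servo_tool", "arguments": {"targets": [{"x": 0.84, "y": -0.84, "z": 0, "wx": 0, "wy": 0, "wz": 0}, {"x": 0.84, "y": -0.84, "z": 0, "wx": 0, "wy": 0, "wz": 0}, {"x": 0.84, "y": -0.84, "z": 0, "wx": 0, "wy": 0, "wz": 0}, {"x": 0.84, "y": -0.84, "z": 0, "wx": 0, "wy": 0, "wz": 0}, {"x": 0.84, "y": -0.84, "z": 0, "wx": 0, "wy": 0, "wz": 0}, {"x": 0.84, "y": -0.84, "z": 0, "wx": 0, "wy": 0, "wz": 0}, {"x": 0.84, "y": -0.84, "z": 0, "wx": 0, "wy": 0, "wz": 0}, {"x": 0.84, "y": -0.84, "z": 0, "wx": 0, "wy": 0, "wz": 0}, {"x": 0.84, "y": -0.84, "z": 0, "wx": 0, "wy": 0, "wz": 0}, {"x": 0.84, "y": -0.84, "z": 0, "wx": 0, "wy": 0, "wz": 0}]}}

```text
clock: 2.2
position: [0.5891, 0.1065, 0.2721]
orientation: [0.0, 0.988, 0.157, -0.0]
force: [2.0, -0.0, 0.3]
opening: 1.001
grasp_force: 0.0
```

{"name": "servo_tool", "arguments": {"targets": [{"x": 0, "y": 0, "z": 0, "wx": 0, "wy": 0, "wz": 1}, {"x": 0, "y": 0, "z": 0, "wx": 0, "wy": 0, "wz": 0.5}, {"x": 0, "y": 0, "z": 0, "wx": 0, "wy": 0, "wz": 0}]}}

```text
clock: 2.5
position: [0.5884, 0.1052, 0.2718]
orientation: [0.0, 0.997, 0.083, -0.0]
force: [0.1, -0.3, 0.0]
opening: 1.0
grasp_force: 0.0
```

```bash
python3 - <<'E'
from h import *
from cell import manip
s=manip.sense();c=manip.capture('wrist');pickle.dump((s,c),open('w1.pkl','wb'))
t=manip.capture('top');pickle.dump(t,open('top1.pkl','wb'))
print(np.round(s['position'],4),np.round(s['orientation'],4))
cv2.imwrite('pics/w2.png',c['color'][...,::-1])
P=cloud(c,s);m=((P[...,2]>.085)&(P[...,2]<.11)).astype(np.uint8)
n,l,st,ce=cv2.connectedComponentsWithStats(m);
for i in range(1,n):
    if st[i,4]>300: print(st[i],ce[i],cv2.minAreaRect(P[l==i][:,:2].astype(np.float32)*1000),np.median(P[l==i][:,2]))
E
```

```text
[0.5884 0.1052 0.2718] [ 1.000e-04  9.966e-01  8.290e-02 -4.000e-04]
[  29    0   69   42 2004] [66.92964072 17.75199601] ((697.2777709960938, 394.7672424316406), (40.07905578613281, 72.53765869140625), 6.952141761779785) 0.09189017283026518
[315 133  13  63 803] [321.00996264 164.35118306] ((590.616943359375, 106.27659606933594), (69.9784164428711, 13.778267860412598), 9.938613891601562) 0.09005238970273693
```

View pics/w2.png

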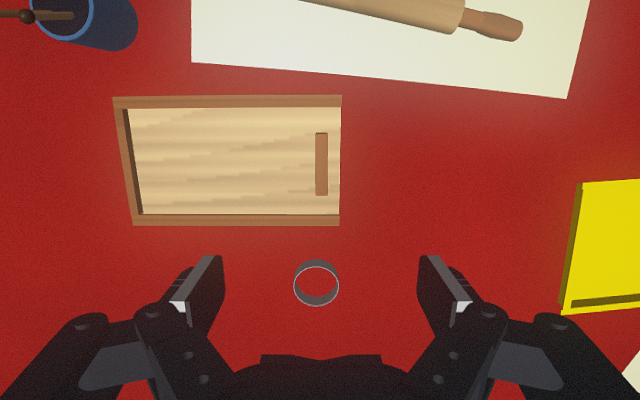

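The wrist view shows the batten at px (321,164). It measures 70 × 13.8 mm at (0.5906, 0.1063), top about 0.090, as it should be. The cutter is at (316,283), clear of the descent.

{"name": "servo_tool", "arguments": {"targets": [{"x": 0.06, "y": -0.02, "z": 1, "wx": 0, "wy": 0, "wz": 0}, {"x": 0, "y": 0, "z": 1, "wx": 0, "wy": 0, "wz": 0}, {"x": 0, "y": 0, "z": 1, "wx": 0, "wy": 0, "wz": 0}, {"x": 0, "y": 0, "z": 1, "wx": 0, "wy": 0, "wz": 0}, {"x": 0, "y": 0, "z": 0.6, "wx": 0, "wy": 0, "wz": 0}, {"x": 0, "y": 0, "z": 0.34, "wx": 0, "wy": 0, "wz": 0}, {"x": 0, "y": 0, "z": 0, "wx": 0, "wy": 0, "wz": 0}], "jaw": 0.6}}

```text
clock: 3.3
position: [0.5897, 0.1054, 0.0731]
orientation: [0.0, 0.997, 0.083, -0.001]
force: [-0.4, 0.0, -0.3]
opening: 0.599
grasp_force: 0.0
```

{"name": "servo_tool", "arguments": {"targets": [{"x": 0, "y": 0, "z": 0, "wx": 0, "wy": 0, "wz": 0}, {"x": 0, "y": 0, "z": 0, "wx": 0, "wy": 0, "wz": 0}, {"x": 0, "y": 0, "z": 0, "wx": 0, "wy": 0, "wz": 0}, {"x": 0, "y": 0, "z": 0, "wx": 0, "wy": 0, "wz": 0}, {"x": 0, "y": 0, "z": 0, "wx": 0, "wy": 0, "wz": 0}, {"x": 0, "y": 0, "z": 0, "wx": 0, "wy": 0, "wz": 0}, {"x": 0, "y": 0, "z": 0, "wx": 0, "wy": 0, "wz": 0}, {"x": 0, "y": 0, "z": 0, "wx": 0, "wy": 0, "wz": 0}], "jaw": 0, "grip_force": 60}}

```text
clock: 4.1
position: [0.5907, 0.1061, 0.0746]
orientation: [0.0, 0.997, 0.083, -0.0]
force: [0.2, 0.4, 0.1]
opening: -0.003
grasp_force: 0.0
```

The fingers shut without holding anything, so I'll look.

```bash
python3 - <<'E'
from h import *
from cell import manip
s=manip.sense();c=manip.capture('wrist');t=manip.capture('scene')
print(np.round(s['position'],4),s['opening'],s['grasp_force'])
a=cv2.resize(t['color'][100:230,270:440],(520,398));cv2.imwrite('pics/w3.png',np.vstack([c['color'][:,:,::-1][150:400],cv2.resize(a,(640,350))[...,::-1]]))
E
```

```text
[0.5907 0.1061 0.0746] -0.003345957041074674 0.0
```

View pics/w3.png

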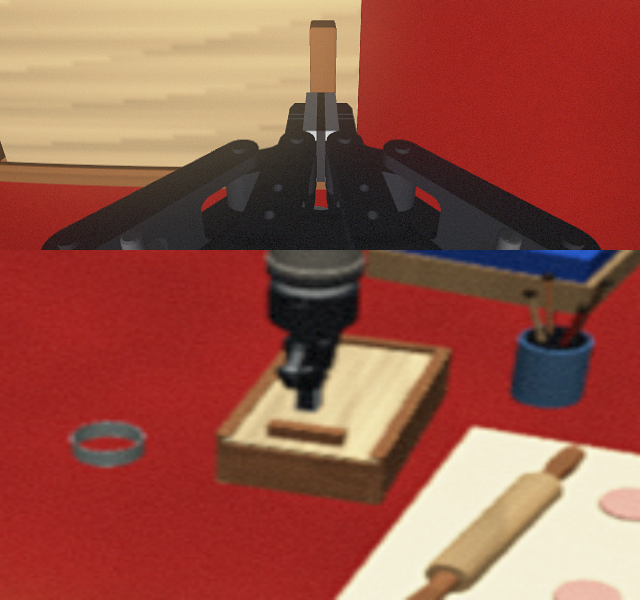

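The tips look either above the batten or off it towards the robot. I'll project the reported TCP into both views to decide.

```bash
python3 - <<'E'
from h import *
from cell import manip
s=manip.sense();c=manip.capture('wrist');t=manip.capture('scene')
def proj(c,p,s=None):
    W=w2c(c,s);return cv2.projectPoints(np.array(p,float).reshape(-1,1,3),cv2.Rodrigues(W[:3,:3])[0],W[:3,3],K(c),np.array(c['D'],float))[0][:,0]
tc=s['position'];b=np.array([.5906,.1063,.089])
a=np.array([.986,.165,0])*.035
pts=[tc,b-a,b,b+a,[b[0],b[1],.069]]
print('wrist',proj(c,pts,s).round(0).tolist());q=proj(t,pts);print('scene',q.round(1).tolist(),((q-[270,100])*[640/170,350/130]+[0,250]).round().tolist())
P=cloud(c,s)
for r in (165,175,190,205,220,235,242,246,250,256,262,270): print(r,P[r,322].round(4),c['color'][r,322])
E
```

```text
wrist [[322.0, 228.0], [322.0, 293.0], [322.0, 238.0], [322.0, 176.0], [322.0, 225.0]]
scene [[350.6, 168.7], [340.6, 163.2], [350.7, 165.1], [360.9, 167.1], [350.5, 170.0]] [[303.0, 435.0], [266.0, 420.0], [304.0, 425.0], [342.0, 431.0], [303.0, 439.0]]
165 [0.6269 0.1124 0.0688] [219 192 141]
175 [0.6248 0.112  0.0856] [106  79  53]
190 [0.6179 0.1109 0.0901] [174 123  81]
205 [0.6097 0.1095 0.0899] [172 120  79]
220 [0.6013 0.108  0.0897] [171 122  78]
235 [0.593  0.1066 0.0904] [168 115  74]
242 [0.6012 0.1081 0.1182] [110  82  62]
246 [0.6017 0.1082 0.1237] [73 61 49]
250 [0.6012 0.1082 0.1267] [72 60 48]
256 [0.6018 0.1083 0.1336] [69 53 45]
262 [0.6014 0.1082 0.1382] [63 54 44]
270 [0.6014 0.1082 0.1445] [59 47 38]
```

```bash
python3 - <<'E'
from h import *
from cell import manip
s=manip.sense();c=manip.capture('wrist');P=cloud(c,s)
T=rot(s['orientation']).inv().apply((P-s['position']).reshape(-1,3)).reshape(P.shape)*1000
for col in (308,312,316,319,322,326,330,334): 
    m=(P[:,col,2]>.1)&(np.arange(400)>200);r=np.where(m)[0][:4];print(col,r[:2],T[r[:2],col].round(1).tolist(),c['color'][r[0]+2,col])
sc=manip.capture('scene');Q=cloud(sc)
T2=rot(s['orientation']).inv().apply((Q-s['position']).reshape(-1,3)).reshape(Q.shape)*1000
m=(abs(T2[...,0])<25)&(abs(T2[...,1])<25)&(Q[...,2]>.093)&(T2[...,2]>-90)
v,u=np.where(m);o=np.argsort(-T2[m][:,2])[:8];print(T2[m][o].round(1).tolist(),u[o],v[o])
E
```

```text
308 [242 243] [[10.4, -6.7, -43.3], [10.7, -6.6, -45.0]] [103  97  91]
312 [242 243] [[10.3, -4.8, -43.1], [10.7, -4.8, -44.9]] [102  94  89]
316 [236 242] [[73.1, -1.0, -182.9], [10.4, -3.0, -43.2]] [169 119  78]
319 [242 243] [[10.6, -1.6, -43.8], [10.7, -1.6, -45.0]] [72 61 48]
322 [242 243] [[10.7, -0.2, -43.8], [11.2, -0.3, -46.1]] [68 55 41]
326 [242 243] [[10.8, 1.6, -44.2], [10.9, 1.6, -45.4]] [99 93 88]
330 [242 243] [[10.4, 3.4, -43.2], [11.2, 3.3, -46.0]] [99 92 86]
334 [202 242] [[73.1, -1.0, -182.9], [10.3, 5.3, -42.9]] [167 115  75]
[[-16.5, 10.5, -18.6], [7.2, 9.4, -19.1], [1.4, 3.2, -37.7], [11.7, 3.8, -40.4], [-5.3, 3.8, -40.6], [8.8, 5.5, -40.8], [5.7, 6.6, -40.9], [11.9, 5.0, -45.1]] [345 352 351 354 349 353 352 354] [165 166 160 160 159 160 160 159]
```

Both cameras put the real fingertips about 42 mm short of the reported TCP, so I must command the TCP about 42 mm deeper than the tips should be. I'll open, go down and watch the force.

{"name": "servo_tool", "arguments": {"targets": [{"x": 0, "y": 0, "z": 0, "wx": 0, "wy": 0, "wz": 0}, {"x": 0, "y": 0, "z": 0, "wx": 0, "wy": 0, "wz": 0}, {"x": 0, "y": 0, "z": 0, "wx": 0, "wy": 0, "wz": 0}, {"x": 0, "y": 0, "z": 0, "wx": 0, "wy": 0, "wz": 0}, {"x": 0, "y": 0, "z": 0.3, "wx": 0, "wy": 0, "wz": 0}, {"x": 0, "y": 0, "z": 0.3, "wx": 0, "wy": 0, "wz": 0}, {"x": 0, "y": 0, "z": 0.2, "wx": 0, "wy": 0, "wz": 0}, {"x": 0, "y": 0, "z": 0.2, "wx": 0, "wy": 0, "wz": 0}, {"x": 0, "y": 0, "z": 0, "wx": 0, "wy": 0, "wz": 0}], "jaw": 0.6}}

```text
clock: 5.3
position: [0.5896, 0.1059, 0.0329]
orientation: [0.0, 0.997, 0.083, -0.001]
force: [-0.4, -0.2, -0.0]
opening: 0.594
grasp_force: 0.0
```

{"name": "servo_tool", "arguments": {"targets": [{"x": 0, "y": 0, "z": 0, "wx": 0, "wy": 0, "wz": 0}, {"x": 0, "y": 0, "z": 0, "wx": 0, "wy": 0, "wz": 0}, {"x": 0, "y": 0, "z": 0, "wx": 0, "wy": 0, "wz": 0}, {"x": 0, "y": 0, "z": 0, "wx": 0, "wy": 0, "wz": 0}, {"x": 0, "y": 0, "z": 0, "wx": 0, "wy": 0, "wz": 0}, {"x": 0, "y": 0, "z": 0, "wx": 0, "wy": 0, "wz": 0}, {"x": 0, "y": 0, "z": 0, "wx": 0, "wy": 0, "wz": 0}], "jaw": 0, "grip_force": 60}}

```text
clock: 6.0
position: [0.5913, 0.1062, 0.0353]
orientation: [0.0, 0.997, 0.083, 0.001]
force: [-1.0, -0.7, 6.3]
opening: 0.143
grasp_force: 60.6
```

The batten is held at opening 0.14. I'll slide the lid along tool +y, which is the box's -y.

{"name": "servo_tool", "arguments": {"targets": [{"x": 0, "y": 0.1, "z": -0.02, "wx": 0, "wy": 0, "wz": 0}, {"x": 0, "y": 0.3, "z": 0, "wx": 0, "wy": 0, "wz": 0}, {"x": 0, "y": 0.4, "z": 0, "wx": 0, "wy": 0, "wz": 0}, {"x": 0, "y": 0.4, "z": 0, "wx": 0, "wy": 0, "wz": 0}]}}

```text
clock: 6.4
position: [0.599, 0.0571, 0.0354]
orientation: [0.0, 0.997, 0.083, 0.0]
force: [-0.6, 0.9, 2.4]
opening: 0.147
grasp_force: 60.0
```

{"name": "servo_tool", "arguments": {"targets": [{"x": 0, "y": 0.4, "z": 0, "wx": 0, "wy": 0, "wz": 0}, {"x": 0, "y": 0.4, "z": 0, "wx": 0, "wy": 0, "wz": 0}, {"x": 0, "y": 0.4, "z": 0, "wx": 0, "wy": 0, "wz": 0}, {"x": 0, "y": 0.4, "z": 0, "wx": 0, "wy": 0, "wz": 0}, {"x": 0, "y": 0.4, "z": 0, "wx": 0, "wy": 0, "wz": 0}, {"x": 0, "y": 0.4, "z": 0, "wx": 0, "wy": 0, "wz": 0}, {"x": 0, "y": 0.4, "z": 0, "wx": 0, "wy": 0, "wz": 0}, {"x": 0, "y": 0.4, "z": 0, "wx": 0, "wy": 0, "wz": 0}]}}

```text
clock: 7.2
position: [0.6199, -0.069, 0.0353]
orientation: [0.0, 0.997, 0.083, -0.0]
force: [1.3, 0.6, -0.7]
opening: 0.144
grasp_force: 59.8
```

{"name": "servo_tool", "arguments": {"targets": [{"x": 0, "y": 0.4, "z": 0, "wx": 0, "wy": 0, "wz": 0}, {"x": 0, "y": 0.4, "z": 0, "wx": 0, "wy": 0, "wz": 0}, {"x": 0, "y": 0.4, "z": 0, "wx": 0, "wy": 0, "wz": 0}, {"x": 0, "y": 0.4, "z": 0, "wx": 0, "wy": 0, "wz": 0}, {"x": 0, "y": 0.4, "z": 0, "wx": 0, "wy": 0, "wz": 0}, {"x": 0, "y": 0.4, "z": 0, "wx": 0, "wy": 0, "wz": 0}, {"x": 0, "y": 0.1, "z": 0, "wx": 0, "wy": 0, "wz": 0}, {"x": 0, "y": 0, "z": 0, "wx": 0, "wy": 0, "wz": 0}]}}

```text
clock: 8.0
position: [0.6362, -0.1672, 0.0352]
orientation: [0.0, 0.997, 0.082, -0.0]
force: [0.0, 0.8, -1.2]
opening: 0.142
grasp_force: 59.7
```

```bash
python3 - <<'E'
from h import *
from cell import manip
s=manip.sense();c=manip.capture('wrist');sc=manip.capture('scene')
print(s['position'].round(4) if hasattr(s['position'],'round') else s['position'])
P=cloud(c,s)
for p in ((250,200),(200,200),(250,120),(280,150)): print(P[p[1],p[0]].round(3))
cv2.imwrite('pics/l1.png',np.vstack([cv2.resize(c['color'],(480,300)),cv2.resize(sc['color'][90:250,200:456],(480,300))])[...,::-1])
E
```

```text
[ 0.6362 -0.1672  0.0352]
[ 0.658 -0.129  0.07 ]
[ 0.654 -0.105  0.068]
[ 0.694 -0.125  0.069]
[ 0.684 -0.14   0.07 ]
```

View pics/l1.png

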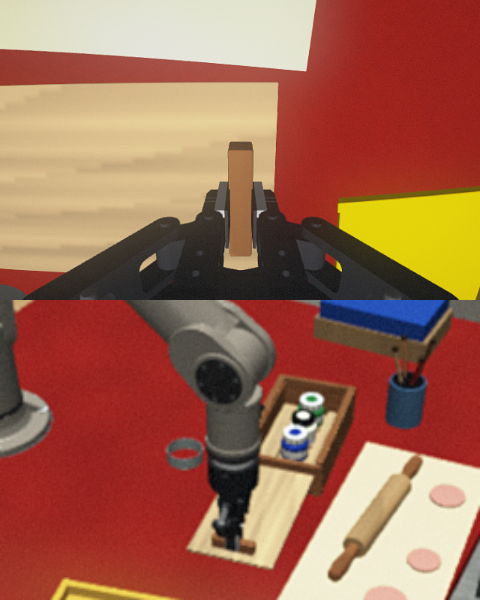

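The lid is out and level, top at about 0.069 all along. The box holds blue, white and green pots. I'll lower the lid, shifting 24 mm away from the pin.

{"name": "servo_tool", "arguments": {"targets": [{"x": -0.3, "y": 0, "z": 0.1, "wx": 0, "wy": 0, "wz": 0}, {"x": -0.3, "y": 0, "z": 0.2, "wx": 0, "wy": 0, "wz": 0}, {"x": 0, "y": 0, "z": 0.3, "wx": 0, "wy": 0, "wz": 0}, {"x": 0, "y": 0, "z": 0.3, "wx": 0, "wy": 0, "wz": 0}, {"x": 0, "y": 0, "z": 0.3, "wx": 0, "wy": 0, "wz": 0}, {"x": 0, "y": 0, "z": 0.2, "wx": 0, "wy": 0, "wz": 0}, {"x": 0, "y": 0, "z": 0.1, "wx": 0, "wy": 0, "wz": 0}, {"x": 0, "y": 0, "z": 0.05, "wx": 0, "wy": 0, "wz": 0}, {"x": 0, "y": 0, "z": 0, "wx": 0, "wy": 0, "wz": 0}]}}

```text
clock: 9.0
position: [0.6128, -0.1699, -0.0267]
orientation: [-0.0, 0.997, 0.083, 0.0]
force: [0.2, 0.6, -1.2]
opening: 0.144
grasp_force: 59.7
```

{"name": "servo_tool", "arguments": {"targets": [{"x": 0, "y": 0, "z": 0.03, "wx": 0, "wy": 0, "wz": 0}, {"x": 0, "y": 0, "z": 0, "wx": 0, "wy": 0, "wz": 0}]}}

```text
clock: 9.2
position: [0.6131, -0.1701, -0.0274]
orientation: [0.0, 0.997, 0.083, 0.0]
force: [0.8, 1.6, -1.0]
opening: 0.143
grasp_force: 59.7
```

{"name": "servo_tool", "arguments": {"targets": [{"x": 0, "y": 0, "z": 0, "wx": 0, "wy": 0, "wz": 0}, {"x": 0, "y": 0, "z": 0, "wx": 0, "wy": 0, "wz": 0}, {"x": 0, "y": 0, "z": 0, "wx": 0, "wy": 0, "wz": 0}, {"x": 0, "y": 0, "z": 0, "wx": 0, "wy": 0, "wz": 0}, {"x": 0, "y": 0, "z": 0, "wx": 0, "wy": 0, "wz": 0}, {"x": 0, "y": 0, "z": -1, "wx": 0, "wy": 0, "wz": 0}, {"x": 0, "y": 0, "z": -1, "wx": 0, "wy": 0, "wz": 0}, {"x": 0, "y": 0, "z": -1, "wx": 0, "wy": 0, "wz": 0}, {"x": 0, "y": 0, "z": -1, "wx": 0, "wy": 0, "wz": 0}, {"x": 0, "y": 0, "z": -1, "wx": 0, "wy": 0, "wz": 0}], "jaw": 0.6}}

```text
clock: 10.2
position: [0.6124, -0.17, 0.1739]
orientation: [0.0, 0.997, 0.083, 0.0]
force: [0.4, -0.5, 0.3]
opening: 0.6
grasp_force: 0.0
```

{"name": "servo_tool", "arguments": {"targets": [{"x": -0.3, "y": -1, "z": -0.3, "wx": 0, "wy": 0, "wz": 0}, {"x": -0.3, "y": -1, "z": -0.3, "wx": 0, "wy": 0, "wz": 0}, {"x": 0, "y": -1, "z": -0.3, "wx": 0, "wy": 0, "wz": 0}, {"x": 0, "y": -1, "z": 0, "wx": 0, "wy": 0, "wz": 0}, {"x": 0, "y": -1, "z": 0, "wx": 0, "wy": 0, "wz": 0}, {"x": 0, "y": -1, "z": 0, "wx": 0, "wy": 0, "wz": 0}, {"x": 0, "y": -1, "z": 0, "wx": 0, "wy": 0, "wz": 0}, {"x": 0, "y": -1, "z": 0, "wx": 0, "wy": 0, "wz": 0}, {"x": 0, "y": -1, "z": 0, "wx": 0, "wy": 0, "wz": 0}, {"x": 0, "y": 0, "z": 0, "wx": 0, "wy": 0, "wz": 0}]}}

```text
clock: 11.2
position: [0.5273, 0.1884, 0.2089]
orientation: [-0.002, 0.996, 0.088, 0.0]
force: [-1.1, 0.1, -0.1]
opening: 0.601
grasp_force: 0.0
```

```bash
python3 - <<'E'
from h import *
from cell import manip
s=manip.sense();c=manip.capture('wrist');sc=manip.capture('scene')
pickle.dump((s,c),open('w2.pkl','wb'));pickle.dump(sc,open('scene.pkl','wb'))
print(np.round(s['position'],4))
cv2.imwrite('pics/p1.png',np.vstack([c['color'],cv2.resize(sc['color'][100:200,270:430],(320,200)) .repeat(1,0) if 0 else cv2.resize(sc['color'][110:210,250:490],(640,200))])[:600,:,::-1])
P=cloud(c,s);m=((P[...,2]>.045)&(P[...,2]<.062)&(P[...,0]>.5)&(P[...,0]<.65)&(P[...,1]>.07)&(P[...,1]<.36)).astype(np.uint8)
m=cv2.morphologyEx(m,cv2.MORPH_OPEN,np.ones((3,3)))
n,l,st,ce=cv2.connectedComponentsWithStats(m)
y=np.array([-.165,.986,0]);x=np.array([.986,.165,0]);o=np.array([.571,.2113,0])
for i in range(1,n):
    if st[i,4]>80:
        q=P[l==i];r=cv2.minEnclosingCircle(q[:,:2].astype(np.float32)*1000);z=np.median(q[:,2]);k=np.median(c['color'][l==i],0)
        p=np.r_[r[0],0]/1000-o;print(st[i],np.round(r[0],1),round(r[1],1),'z',z.round(4),k,'box',(p@x*1000).round(1),(p@y*1000).round(1))
E
```

```text
[0.5273 0.1884 0.2089]
[183  58  16 119 724] [557.8 326.3] 58.2 z 0.0536 [88. 63. 49.] box 5.9 115.6
[374  66  60 124 803] [586.  118.5] 65.5 z 0.054 [101.  74.  52.] box -0.5 -93.9
[ 198  102   47   46 1676] [557.8 297.3] 23.1 z 0.0595 [230. 230. 233.] box 1.1 87.0
[ 257  103   46   46 1629] [567.2 238.6] 23.0 z 0.059 [93. 87. 83.] box 0.8 27.5
[ 314  103   46   46 1643] [577.6 182.7] 23.1 z 0.0592 [231. 231. 234.] box 1.8 -29.3
[248 184  63   4 246] [505.6 231. ] 33.3 z 0.0539 [97. 70. 52.] box -61.2 30.2
[312 184  61   5 235] [517.  164.8] 32.1 z 0.054 [97. 70. 53.] box -60.9 -37.0
```

View pics/p1.png

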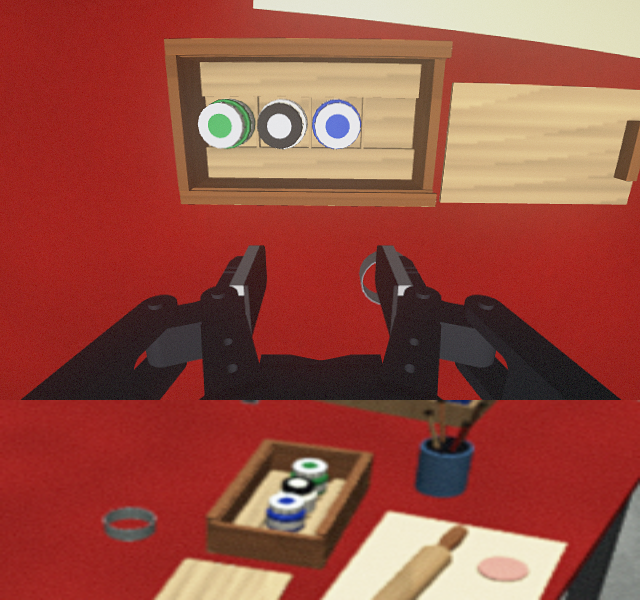

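The wrist view shows green at px (221,125), white at (281,125) and blue at (337,125), at box y = 87, 27.5 and -29. Cap tops are at z 0.059, as they must be, and the fourth place is empty. The lid lies at px (540,143). I'll check the joints and plan the first pick.

```bash
python3 - <<'E'
from h import *
from cell import manip
s=manip.sense();print(np.round(s['qpos'],3),np.round(s['position'],4))
s2,c=pickle.load(open('w2.pkl','rb'));P=cloud(c,s2)
x=[np.median(P[120:170,u:u+20,2]).round(4) for u in(375,385)];print('floor',x,np.median(P[75:85,220:400,2]))
T=rot(s2['orientation']).inv().apply((P-s2['position']).reshape(-1,3)).reshape(P.shape)*1000
for col in (236,240,250,258): 
    r=np.where((P[:,col,2]>.12)&(np.arange(400)>225))[0][:2];print(col,T[r,col].round(1).tolist())
# lid
m=(P[...,2]>0)&(P[...,2]<.012)&(P[...,1]<.05); hsv=cv2.cvtColor(c['color'],cv2.COLOR_RGB2HSV)
w=m&(hsv[...,0]>10)&(hsv[...,0]<30)&(hsv[...,2]>150)&(P[...,0]<.72)&(P[...,0]>.5);print('lid top z',np.percentile(P[w][:,2],[5,25,50,75,95]).round(4))
for p,z in(('g',(.5578,.2973)),('w',(.5672,.2386)),('b',(.5776,.1827))): print(p,totool(s,np.r_[np.array(z)-s['position'][:2],0]).round(2))
E
```

```text
[ 0.04   0.332 -0.598  1.785  0.209  1.088 -2.032] [0.5291 0.1821 0.2082]
floor [np.float64(0.008), np.float64(0.008)] 0.017244450063530148
236 [[6.7, -38.3, -50.4], [7.0, -37.9, -51.8]]
240 [[6.6, -36.6, -50.2], [6.7, -36.3, -51.2]]
250 [[10.5, -32.6, -46.9], [10.8, -32.2, -48.8]]
258 [[10.2, -29.1, -46.4], [73.2, -1.0, -182.9]]
lid top z [0.0047 0.0064 0.0069 0.0075 0.0083]
g [ 1.19 -2.72 -0.  ]
w [ 1.18 -1.23 -0.  ]
b [1.2  0.19 0.  ]
```

{"name": "servo_tool", "arguments": {"targets": [{"x": 0.6, "y": 0.1, "z": 0, "wx": 0, "wy": 0, "wz": 0}, {"x": 0.6, "y": 0.1, "z": 0, "wx": 0, "wy": 0, "wz": 0}, {"x": 0, "y": 0, "z": 0, "wx": 0, "wy": 0, "wz": 1}, {"x": 0, "y": 0, "z": 0, "wx": 0, "wy": 0, "wz": 1}, {"x": 0, "y": 0, "z": 0, "wx": 0, "wy": 0, "wz": 1}, {"x": 0, "y": 0, "z": 0, "wx": 0, "wy": 0, "wz": 1}, {"x": 0, "y": 0, "z": 0, "wx": 0, "wy": 0, "wz": 1}, {"x": 0, "y": 0, "z": 0, "wx": 0, "wy": 0, "wz": 1}, {"x": 0, "y": 0, "z": 0, "wx": 0, "wy": 0, "wz": 1}, {"x": 0, "y": 0, "z": 0, "wx": 0, "wy": 0, "wz": 1}], "jaw": 0.88}}

```text
clock: 12.3
position: [0.5787, 0.1788, 0.208]
orientation: [0.001, 0.949, -0.315, 0.0]
force: [0.7, -0.1, -0.2]
opening: 0.882
grasp_force: 0.0
```

{"name": "servo_tool", "arguments": {"targets": [{"x": 0, "y": 0, "z": 0, "wx": 0, "wy": 0, "wz": 1}, {"x": 0, "y": 0, "z": 0, "wx": 0, "wy": 0, "wz": 1}, {"x": 0, "y": 0, "z": 0, "wx": 0, "wy": 0, "wz": 1}, {"x": 0, "y": 0, "z": 0, "wx": 0, "wy": 0, "wz": 1}, {"x": 0, "y": 0, "z": 0, "wx": 0, "wy": 0, "wz": 1}, {"x": 0, "y": 0, "z": 0, "wx": 0, "wy": 0, "wz": 1}, {"x": 0, "y": 0, "z": 0, "wx": 0, "wy": 0, "wz": 1}, {"x": 0, "y": 0, "z": 0, "wx": 0, "wy": 0, "wz": 0.7}, {"x": 0, "y": 0, "z": 0, "wx": 0, "wy": 0, "wz": 0}]}}

```text
clock: 13.2
position: [0.5773, 0.1791, 0.2045]
orientation: [0.005, 0.785, -0.619, -0.001]
force: [0.2, 0.6, 0.1]
opening: 0.88
grasp_force: 0.0
```

```bash
cat > pots.py <<'E'
from h import *
from cell import manip
def caps(name='wrist',zr=(.045,.068),reg=(.48,.68,.05,.37)):
    s=manip.sense();c=manip.capture(name);P=cloud(c,s)
    th=np.degrees(2*np.arctan2(s['orientation'][2],s['orientation'][1]));print('pose',np.round(s['position'],4),'th',th.round(2),'q7',np.round(s['qpos'][6],2),'clk',s['clock'])
    m=((P[...,2]>zr[0])&(P[...,2]<zr[1])&(P[...,0]>reg[0])&(P[...,0]<reg[1])&(P[...,1]>reg[2])&(P[...,1]<reg[3])).astype(np.uint8)
    m=cv2.morphologyEx(m,cv2.MORPH_OPEN,np.ones((3,3)))
    n,l,st,_=cv2.connectedComponentsWithStats(m)
    for i in range(1,n):
        if st[i,4]>(60 if name!='wrist' else 300):
            q=P[l==i];r=cv2.minEnclosingCircle(q[:,:2].astype(np.float32)*1000)
            if r[1]>32: continue
            d=np.r_[r[0],0]/1000-np.r_[s['position'][:2],0]
            k=np.argmax(np.ptp(c['color'][l==i].astype(int),axis=1))
            print(np.round(r[0],1),'r',round(r[1],1),'z',np.median(q[:,2]).round(4),'hue',c['color'][l==i][k],'mean',c['color'][l==i].mean(0).round(),'tool',totool(s,d).round(3))
    return s,c,P
E
python3 -c "
from pots import *
caps()"
```

```text
pose [0.5773 0.1791 0.2045] th -76.5 q7 -2.95 clk 13.2
[577.3 182. ] r 23.0 z 0.0593 hue [ 85 111 217] mean [188. 194. 222.] tool [-0.071 -0.016 -0.   ]
[566.9 238.3] r 23.1 z 0.0591 hue [132 115  94] mean [124. 120. 118.] tool [-1.501 -0.093 -0.007]
```

Joint 7 is at its limit this way, so I'll turn the other way for the same grasp.

{"name": "servo_tool", "arguments": {"targets": [{"x": 0, "y": 0, "z": 0, "wx": 0, "wy": 0, "wz": -1}, {"x": 0, "y": 0, "z": 0, "wx": 0, "wy": 0, "wz": -1}, {"x": 0, "y": 0, "z": 0, "wx": 0, "wy": 0, "wz": -1}, {"x": 0, "y": 0, "z": 0, "wx": 0, "wy": 0, "wz": -1}, {"x": 0, "y": 0, "z": 0, "wx": 0, "wy": 0, "wz": -1}, {"x": 0, "y": 0, "z": 0, "wx": 0, "wy": 0, "wz": -1}, {"x": 0, "y": 0, "z": 0, "wx": 0, "wy": 0, "wz": -1}, {"x": 0, "y": 0, "z": 0, "wx": 0, "wy": 0, "wz": -1}, {"x": 0, "y": 0, "z": 0, "wx": 0, "wy": 0, "wz": -1}, {"x": 0, "y": 0, "z": 0, "wx": 0, "wy": 0, "wz": -1}]}}

```text
clock: 14.25
position: [0.5774, 0.1789, 0.205]
orientation: [0.002, 0.987, -0.164, -0.004]
force: [-0.2, -0.1, 0.2]
opening: 0.879
grasp_force: 0.0
```

{"name": "servo_tool", "arguments": {"targets": [{"x": 0, "y": 0, "z": 0, "wx": 0, "wy": 0, "wz": -1}, {"x": 0, "y": 0, "z": 0, "wx": 0, "wy": 0, "wz": -1}, {"x": 0, "y": 0, "z": 0, "wx": 0, "wy": 0, "wz": -1}, {"x": 0, "y": 0, "z": 0, "wx": 0, "wy": 0, "wz": -1}, {"x": 0, "y": 0, "z": 0, "wx": 0, "wy": 0, "wz": -1}, {"x": 0, "y": 0, "z": 0, "wx": 0, "wy": 0, "wz": -1}, {"x": 0, "y": 0, "z": 0, "wx": 0, "wy": 0, "wz": -1}, {"x": 0, "y": 0, "z": 0, "wx": 0, "wy": 0, "wz": -1}, {"x": 0, "y": 0, "z": 0, "wx": 0, "wy": 0, "wz": -1}, {"x": 0, "y": 0, "z": 0, "wx": 0, "wy": 0, "wz": -1}]}}

```text
clock: 15.25
position: [0.5775, 0.1789, 0.2053]
orientation: [-0.0, 0.944, 0.329, -0.004]
force: [0.7, -0.1, -0.3]
opening: 0.88
grasp_force: 0.0
```

{"name": "servo_tool", "arguments": {"targets": [{"x": 0, "y": 0, "z": 0, "wx": 0, "wy": 0, "wz": -1}, {"x": 0, "y": 0, "z": 0, "wx": 0, "wy": 0, "wz": -1}, {"x": 0, "y": 0, "z": 0, "wx": 0, "wy": 0, "wz": -1}, {"x": 0, "y": 0, "z": 0, "wx": 0, "wy": 0, "wz": -1}, {"x": 0, "y": 0, "z": 0, "wx": 0, "wy": 0, "wz": -1}, {"x": 0, "y": 0, "z": 0, "wx": 0, "wy": 0, "wz": -1}, {"x": 0, "y": 0, "z": 0, "wx": 0, "wy": 0, "wz": -1}, {"x": 0, "y": 0, "z": 0, "wx": 0, "wy": 0, "wz": -1}, {"x": 0, "y": 0, "z": 0, "wx": 0, "wy": 0, "wz": -1}, {"x": 0, "y": 0, "z": 0, "wx": 0, "wy": 0, "wz": -1}]}}

```text
clock: 16.25
position: [0.5776, 0.1789, 0.2055]
orientation: [-0.002, 0.671, 0.742, -0.003]
force: [0.3, -0.2, -0.5]
opening: 0.879
grasp_force: 0.0
```

{"name": "servo_tool", "arguments": {"targets": [{"x": 0, "y": 0, "z": 0, "wx": 0, "wy": 0, "wz": -0.8}, {"x": 0, "y": 0, "z": 0, "wx": 0, "wy": 0, "wz": 0}]}}

```text
clock: 16.45
position: [0.5775, 0.1789, 0.2054]
orientation: [-0.002, 0.642, 0.767, -0.003]
force: [-0.8, 1.2, -0.0]
opening: 0.879
grasp_force: 0.0
```

```bash
python3 -c "
from pots import *
s,c,P=caps();print(s['orientation'])"
```

```text
pose [0.5775 0.1789 0.2054] th 100.12 q7 -0.17 clk 16.45
[557.7 297.3] r 23.0 z 0.0595 hue [ 90 189 109] mean [189. 215. 195.] tool [ 3.     0.031 -0.004]
[567.3 239. ] r 22.8 z 0.059 hue [69 61 53] mean [132. 128. 126.] tool [ 1.523  0.012 -0.002]
[577.5 182.8] r 23.1 z 0.0592 hue [ 75  96 203] mean [187. 192. 221.] tool [ 0.095  0.017 -0.   ]
[-0.0018336   0.64200981  0.76668809 -0.00306931]
```

{"name": "servo_tool", "arguments": {"targets": [{"x": 0.1, "y": 0.02, "z": 1, "wx": 0, "wy": 0, "wz": 0}, {"x": 0, "y": 0, "z": 1, "wx": 0, "wy": 0, "wz": 0}, {"x": 0, "y": 0, "z": 1, "wx": 0, "wy": 0, "wz": 0}, {"x": 0, "y": 0, "z": 0.8, "wx": 0, "wy": 0, "wz": 0}, {"x": 0, "y": 0, "z": 0.6, "wx": 0, "wy": 0, "wz": 0}, {"x": 0, "y": 0, "z": 0.5, "wx": 0, "wy": 0, "wz": 0}, {"x": 0, "y": 0, "z": 0.4, "wx": 0, "wy": 0, "wz": 0}, {"x": 0, "y": 0, "z": 0.3, "wx": 0, "wy": 0, "wz": 0}, {"x": 0, "y": 0, "z": 0, "wx": 0, "wy": 0, "wz": 0}]}}

```text
clock: 17.4
position: [0.576, 0.1835, -0.0166]
orientation: [-0.002, 0.643, 0.766, -0.003]
force: [-8.7, -3.3, 22.5]
opening: 0.878
grasp_force: 17.6
```

{"name": "servo_tool", "arguments": {"targets": [{"x": 0, "y": 0, "z": 0.1, "wx": 0, "wy": 0, "wz": 0}, {"x": 0, "y": 0, "z": 0, "wx": 0, "wy": 0, "wz": 0}]}}

```text
clock: 17.6
position: [0.5762, 0.1836, -0.017]
orientation: [-0.002, 0.643, 0.766, -0.003]
force: [-23.5, -6.4, 56.5]
opening: 0.88
grasp_force: 29.3
```

{"name": "servo_tool", "arguments": {"targets": [{"x": 0, "y": 0, "z": -0.25, "wx": 0, "wy": 0, "wz": 0}, {"x": 0, "y": 0, "z": 0, "wx": 0, "wy": 0, "wz": 0}]}}

```text
clock: 17.8
position: [0.5772, 0.1841, -0.0112]
orientation: [-0.001, 0.643, 0.766, -0.002]
force: [0.1, -0.3, -1.0]
opening: 0.881
grasp_force: 0.0
```

```bash
python3 - <<'E'
from h import *
from cell import manip
s=manip.sense();c=manip.capture('wrist');sc=manip.capture('scene')
print(np.round(s['position'],4),np.round(s['force'],1))
cv2.imwrite('pics/g1.png',np.vstack([cv2.resize(c['color'][120:400],(640,280)),cv2.resize(sc['color'][110:200,290:430],(500,310)).copy() if 0 else cv2.resize(sc['color'][110:200,290:490],(640,310))])[...,::-1])
E
```

```text
[ 0.5772  0.1841 -0.0112] [ 0.1 -0.3 -1. ]
```

View pics/g1.png

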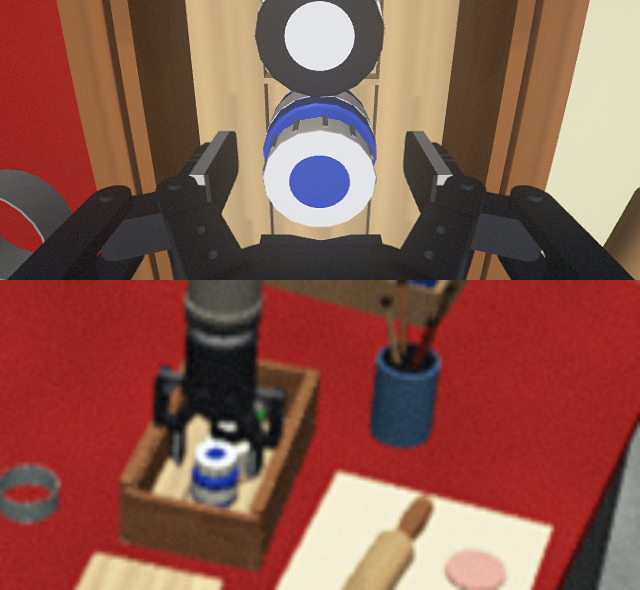

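The tips straddle the pot, and something touched before the tips reached the insert. I'll check the cap height, the tip height and the wall clearance from the depth.

```bash
python3 - <<'E'
from h import *
from cell import manip
s=manip.sense();c=manip.capture('wrist');P=cloud(c,s)
T=rot(s['orientation']).inv().apply((P-s['position']).reshape(-1,3)).reshape(P.shape)*1000
print('cap',np.median(P[290:310,310:330,2]),P[325:345:5,290].round(4).tolist())
def line(r,us):
    for u in us: print(r,u,T[r,u].round(1).tolist(),(P[r,u,2]*1000).round(1),c['color'][r,u])
line(262,range(190,242,6)); line(290,range(165,230,8))
line(262,range(402,455,6))
for r in(350,358,366,375): line(r,[320])
E
```

```text
cap 0.05945180792160967 [[0.5665, 0.1708, 0.0595], [0.5669, 0.168, 0.0589], [0.5672, 0.1665, 0.06], [0.5676, 0.1633, 0.0591]]
262 190 [1.2, -61.3, -43.5] 30.8 [79 60 40]
262 196 [-3.2, -62.0, -35.1] 22.4 [76 55 39]
262 202 [-6.4, -61.4, -28.9] 16.3 [216 186 140]
262 208 [-5.7, -57.8, -30.1] 17.4 [137 118  91]
262 214 [12.2, -42.5, -64.3] 51.5 [108 108 106]
262 220 [12.2, -40.1, -64.2] 51.4 [110 105 102]
262 226 [11.6, -38.0, -63.0] 50.2 [63 60 50]
262 232 [7.4, -38.0, -55.1] 42.2 [70 63 55]
262 238 [-5.4, -42.1, -30.5] 17.7 [194 166 126]
290 165 [2.0, -61.8, -68.9] 56.3 [74 51 41]
290 173 [-2.0, -61.8, -62.5] 49.9 [66 48 32]
290 181 [7.9, -50.9, -78.1] 65.3 [45 41 41]
290 189 [7.8, -48.0, -77.9] 65.2 [49 46 43]
290 197 [11.9, -42.3, -84.3] 71.5 [108 104 105]
290 205 [11.4, -39.8, -83.5] 70.6 [109 106 105]
290 213 [11.2, -37.2, -83.0] 70.2 [58 53 47]
290 221 [5.3, -37.6, -73.7] 60.9 [54 50 45]
290 229 [0.0, -37.2, -65.2] 52.4 [64 56 47]
262 402 [-4.9, 41.7, -31.1] 17.6 [205 177 137]
262 408 [8.4, 37.2, -56.6] 43.2 [65 60 53]
262 414 [12.7, 37.2, -64.8] 51.4 [69 64 61]
262 420 [11.9, 40.0, -63.4] 50.0 [113 109 105]
262 426 [11.9, 42.5, -63.4] 49.9 [109 108 103]
262 432 [-5.2, 57.3, -30.6] 17.1 [136 118  92]
262 438 [-5.3, 60.4, -30.5] 17.0 [208 176 130]
262 444 [-5.7, 63.9, -29.7] 16.2 [193 166 123]
262 450 [-2.5, 64.4, -35.8] 22.2 [86 65 45]
350 320 [-69.8, -0.0, -19.9] 6.8 [201 180 149]
358 320 [-75.3, -0.0, -20.5] 7.5 [194 168 127]
366 320 [11.5, -0.1, -117.4] 104.3 [57 55 58]
375 320 [12.4, -0.1, -121.2] 108.1 [49 49 52]
```

```bash
python3 - <<'E'
from h import *
from cell import manip
s=manip.sense();c=manip.capture('wrist');P=cloud(c,s)
T=rot(s['orientation']).inv().apply((P-s['position']).reshape(-1,3)).reshape(P.shape)*1000
g=(c['color'].max(-1)<95)&(np.ptp(c['color'].astype(int),axis=-1)<14)&(T[...,0]<60)
for lo in range(-130,-40,8):
    m=g&(T[...,2]>lo)&(T[...,2]<lo+8)&(abs(T[...,0])<30)
    if m.sum()>20: print(lo,m.sum(),np.percentile(T[m][:,1],[0.5,99.5]).round(1),np.percentile(T[m][:,0],[2,98]).round(1))
# walls top
m=(P[...,2]>.07)&(P[...,2]<.082)&(abs(T[...,1])>50)&~g&(T[...,0]>10)
print('rim y',[np.percentile(T[m&(T[...,1]*k>0)][:,1],[1,99]).round(1).tolist() for k in(-1,1)])
E
```

```text
-130 9974 [-68.3  68.2] [ 8.3 18.8]
-122 9200 [-68.4  68.3] [ 3.6 18.6]
-114 5474 [-68.6  68.5] [-8.4 18.3]
-106 8009 [-68.1  68.3] [-7.6 14.4]
-98 1773 [-65.6  66.6] [ 7.4 14.9]
-90 764 [-47.4  47.7] [-1.8 13.1]
-82 971 [-50.9  51.1] [-8.6 12.5]
-74 864 [-50.7  50.7] [-8.8 19.8]
-66 666 [-50.6  50.6] [-8.5 21.3]
-58 302 [-48.8  49. ] [-8.2 12.2]
rim y [[-74.8, -60.5], [64.1, 78.5]]
```

```bash
python3 - <<'E'
from h import *
s,c=pickle.load(open('w2.pkl','rb'));P=cloud(c,s);print(s['opening'])
T=rot(s['orientation']).inv().apply((P-s['position']).reshape(-1,3)).reshape(P.shape)*1000
g=(c['color'].max(-1)<95)&(np.ptp(c['color'].astype(int),axis=-1)<14)&(T[...,0]<60)
for lo in range(-130,-40,8):
    m=g&(T[...,2]>lo)&(T[...,2]<lo+8)&(abs(T[...,0])<30)
    if m.sum()>20: print(lo,m.sum(),np.percentile(T[m][:,1],[0.5,99.5]).round(1),np.percentile(T[m][:,0],[2,98]).round(1))
m=(abs(T[...,0])<14)&(T[...,2]>-80);print('inner gap',T[m&(T[...,1]<0)][:,1].max() if 0 else np.sort(abs(T[m&g][:,1]))[:5])
E
```

```text
0.6014082904215456
-130 7898 [-63.9  63.4] [ 6.6 17.6]
-122 6301 [-61.3  61.6] [-1.3 17.5]
-114 3052 [-58.2  59.9] [-10.3  17.4]
-106 4856 [-58.8  57.5] [-10.8  12.4]
-98 2177 [-57.3  56.2] [-10.6  13.3]
-90 131 [-45.6  50.5] [-0.7 12.9]
-82 526 [-32.8  31.2] [-8.  11.5]
-74 226 [-35.3  37. ] [ 6.4 11.4]
-66 162 [-38.6  37.9] [ 6.1 11.3]
-58 68 [-32.6  31.4] [10.4 11.3]
-50 30 [-32.6  30.6] [10.5 11.3]
inner gap [24.46784069 24.50987431 24.61841448 24.64040842 24.66324148]
```

The knuckles (±68 mm at this opening) touch the box rim. I'll rise, narrow the jaw to 0.73 and turn 40° so that they clear it. The tips still pass beside the neighbouring pot.

{"name": "servo_tool", "arguments": {"targets": [{"x": 0, "y": 0, "z": -1, "wx": 0, "wy": 0, "wz": 0}, {"x": 0, "y": 0, "z": -1, "wx": 0, "wy": 0, "wz": 0}, {"x": 0, "y": 0, "z": 0, "wx": 0, "wy": 0, "wz": 1}, {"x": 0, "y": 0, "z": 0, "wx": 0, "wy": 0, "wz": 1}, {"x": 0, "y": 0, "z": 0, "wx": 0, "wy": 0, "wz": 1}, {"x": 0, "y": 0, "z": 0, "wx": 0, "wy": 0, "wz": 1}, {"x": 0, "y": 0, "z": 0, "wx": 0, "wy": 0, "wz": 1}, {"x": 0, "y": 0, "z": 0, "wx": 0, "wy": 0, "wz": 1}, {"x": 0, "y": 0, "z": 0, "wx": 0, "wy": 0, "wz": 1}, {"x": 0, "y": 0, "z": 0, "wx": 0, "wy": 0, "wz": 0}], "jaw": 0.73}}

```text
clock: 19.0
position: [0.5756, 0.1837, 0.0656]
orientation: [-0.001, 0.866, 0.5, -0.005]
force: [-0.2, -0.2, 0.1]
opening: 0.728
grasp_force: 0.0
```

```bash
python3 -c "
from pots import *
s,c,P=caps();print(s['orientation'],s['opening'])"
```

```text
pose [0.5756 0.1837 0.0656] th 59.94 q7 -0.74 clk 19.0
[557.6 296.9] r 23.4 z 0.0594 hue [ 82 183 102] mean [183. 208. 189.] tool [ 2.225 -1.807 -0.008]
[567.4 238.7] r 23.3 z 0.059 hue [203 180 143] mean [127. 124. 123.] tool [ 1.088 -0.866 -0.004]
[645.  162.7] r 27.4 z 0.0601 hue [167 114  73] mean [117.  84.  58.] tool [ 0.415  1.766 -0.014]
[577.7 182.3] r 23.3 z 0.0591 hue [ 73  92 198] mean [182. 187. 214.] tool [-0.003  0.064 -0.   ]
[638.8 116.1] r 27.5 z 0.06 hue [150  88  53] mean [118.  82.  53.] tool [-0.669  2.214 -0.008]
[-5.23023143e-04  8.66281620e-01  4.99529002e-01 -5.16310481e-03] 0.7283927042096823
```

{"name": "servo_tool", "arguments": {"targets": [{"x": 0, "y": 0.06, "z": 0.3, "wx": -0.06, "wy": 0.085, "wz": 0}, {"x": 0, "y": 0, "z": 0.5, "wx": 0, "wy": 0, "wz": 0}, {"x": 0, "y": 0, "z": 0.5, "wx": 0, "wy": 0, "wz": 0}, {"x": 0, "y": 0, "z": 0.4, "wx": 0, "wy": 0, "wz": 0}, {"x": 0, "y": 0, "z": 0.3, "wx": 0, "wy": 0, "wz": 0}, {"x": 0, "y": 0, "z": 0.1, "wx": 0, "wy": 0, "wz": 0}, {"x": 0, "y": 0, "z": 0, "wx": 0, "wy": 0, "wz": 0}]}}

```text
clock: 19.75
position: [0.5779, 0.1824, -0.0179]
orientation: [-0.0, 0.866, 0.5, 0.0]
force: [0.4, 0.4, -0.2]
opening: 0.733
grasp_force: 0.0
```

{"name": "servo_tool", "arguments": {"targets": [{"x": 0, "y": 0, "z": 0.1, "wx": 0, "wy": 0, "wz": 0}, {"x": 0, "y": 0, "z": 0.05, "wx": 0, "wy": 0, "wz": 0}]}}

```text
clock: 19.95
position: [0.5786, 0.1828, -0.023]
orientation: [-0.0, 0.866, 0.5, 0.001]
force: [-0.9, -0.3, -0.8]
opening: 0.727
grasp_force: 0.0
```

Clear. A little deeper, then close.

{"name": "servo_tool", "arguments": {"targets": [{"x": 0, "y": 0, "z": 0.06, "wx": 0, "wy": 0, "wz": 0}, {"x": 0, "y": 0, "z": 0, "wx": 0, "wy": 0, "wz": 0}]}}

```text
clock: 20.15
position: [0.578, 0.1826, -0.0259]
orientation: [-0.0, 0.866, 0.5, 0.001]
force: [0.0, -0.2, 0.7]
opening: 0.727
grasp_force: 0.0
```

{"name": "servo_tool", "arguments": {"targets": [{"x": 0, "y": 0, "z": 0, "wx": 0, "wy": 0, "wz": 0}, {"x": 0, "y": 0, "z": 0, "wx": 0, "wy": 0, "wz": 0}, {"x": 0, "y": 0, "z": 0, "wx": 0, "wy": 0, "wz": 0}, {"x": 0, "y": 0, "z": 0, "wx": 0, "wy": 0, "wz": 0}], "jaw": 0.2, "grip_force": 50}}

```text
clock: 20.55
position: [0.5784, 0.1827, -0.0254]
orientation: [-0.0, 0.866, 0.5, 0.001]
force: [-0.2, -0.6, 4.7]
opening: 0.591
grasp_force: 52.2
```

Holding at opening 0.59 with 52 N. I'll lift and carry it to the tray.

{"name": "servo_tool", "arguments": {"targets": [{"x": 0, "y": 0, "z": -0.4, "wx": 0, "wy": 0, "wz": 0}, {"x": 0, "y": 0, "z": -0.8, "wx": 0, "wy": 0, "wz": 0}, {"x": 0, "y": 0, "z": -1, "wx": 0, "wy": 0, "wz": 0}, {"x": 0, "y": 0, "z": -1, "wx": 0, "wy": 0, "wz": 0}, {"x": -0.6, "y": 0.37, "z": -0.4, "wx": 0, "wy": 0, "wz": 0}, {"x": -0.97, "y": 0.6, "z": 0, "wx": 0, "wy": 0, "wz": 0}, {"x": -0.97, "y": 0.6, "z": 0, "wx": 0, "wy": 0, "wz": 0}, {"x": -0.97, "y": 0.6, "z": 0, "wx": 0, "wy": 0, "wz": 0}]}}

```text
clock: 21.35
position: [0.5825, 0.016, 0.119]
orientation: [-0.0, 0.866, 0.5, 0.001]
force: [0.7, 0.0, -1.4]
opening: 0.592
grasp_force: 52.6
```

{"name": "servo_tool", "arguments": {"targets": [{"x": -0.97, "y": 0.6, "z": 0, "wx": 0, "wy": 0, "wz": 0}, {"x": -0.97, "y": 0.6, "z": 0, "wx": 0, "wy": 0, "wz": 0}, {"x": -0.97, "y": 0.6, "z": 0, "wx": 0, "wy": 0, "wz": 0}, {"x": -0.97, "y": 0.6, "z": 0, "wx": 0, "wy": 0, "wz": 0}, {"x": -0.97, "y": 0.6, "z": 0, "wx": 0, "wy": 0, "wz": 0}, {"x": -0.97, "y": 0.6, "z": 0, "wx": 0, "wy": 0, "wz": 0}, {"x": -0.97, "y": 0.6, "z": 0, "wx": 0, "wy": 0, "wz": 0}, {"x": -0.97, "y": 0.6, "z": 0, "wx": 0, "wy": 0, "wz": 0}, {"x": -0.3, "y": 0.2, "z": 0, "wx": 0, "wy": 0, "wz": 1}, {"x": 0, "y": 0, "z": 0, "wx": 0, "wy": 0, "wz": 1}]}}

```text
clock: 22.35
position: [0.5927, -0.3665, 0.1182]
orientation: [0.001, 0.914, 0.406, 0.0]
force: [-0.1, 0.1, -1.9]
opening: 0.592
grasp_force: 52.6
```

{"name": "servo_tool", "arguments": {"targets": [{"x": 0, "y": 0, "z": 0, "wx": 0, "wy": 0, "wz": 1}, {"x": 0, "y": 0, "z": 0, "wx": 0, "wy": 0, "wz": 1}, {"x": 0, "y": 0, "z": 0, "wx": 0, "wy": 0, "wz": 1}, {"x": 0, "y": 0, "z": 0, "wx": 0, "wy": 0, "wz": 1}, {"x": 0, "y": 0, "z": 0, "wx": 0, "wy": 0, "wz": 1}, {"x": 0, "y": 0, "z": 0, "wx": 0, "wy": 0, "wz": 1}, {"x": 0, "y": 0, "z": 0, "wx": 0, "wy": 0, "wz": 0}]}}

```text
clock: 23.05
position: [0.5945, -0.3613, 0.1178]
orientation: [-0.001, 0.992, 0.123, 0.0]
force: [-0.2, -0.1, -0.6]
opening: 0.591
grasp_force: 52.6
```

```bash
python3 - <<'E'
from pots import *
s,c,P=caps(reg=(.3,.7,-.6,-.2),zr=(.015,.04))
hsv=cv2.cvtColor(c['color'],cv2.COLOR_RGB2HSV);ye=((hsv[...,0]>22)&(hsv[...,0]<36)&(hsv[...,1]>150)).astype(np.uint8)
print(s['opening'],s['orientation'])
rim=(ye>0)&(P[...,2]>.02)&(P[...,2]<.03)&(P[...,1]>-.6)
print('tray rim',cv2.minAreaRect(P[rim][:,:2].astype(np.float32)*1000),rim.sum())
fl=(ye>0)&(abs(P[...,2]-.004)<.006);print('floor z',np.median(P[fl][:,2]))
cv2.imwrite('pics/t1.png',c['color'][...,::-1])
for p in((.5936,-.3629),(.533,-.378),(.473,-.3923)):print(totool(s,np.r_[np.array(p)-s['position'][:2],0]).round(2))
E
```

```text
pose [ 0.5945 -0.3613  0.1178] th 14.11 q7 -0.53 clk 23.05
0.590631108823394 [-6.23944305e-04  9.92428101e-01  1.22824687e-01  4.14306196e-04]
tray rim ((535.2893676757812, -379.3811340332031), (215.56565856933594, 199.07858276367188), 13.978189468383789) 7232
floor z 0.005216452998960268
[-0.03  0.03 -0.  ]
[-1.59  0.03 -0.  ]
[-3.14  0.01 -0.  ]
```

View pics/t1.png

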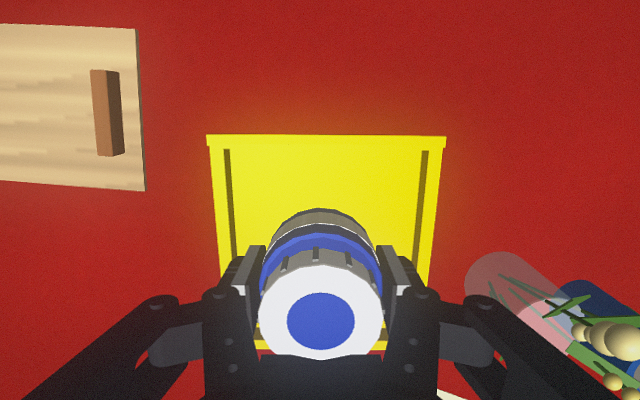

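The blue pot is held upright over the tray, and the vase, px (520,300), is well outside the gripper. I'll lower and release it.

{"name": "servo_tool", "arguments": {"targets": [{"x": 0, "y": 0.03, "z": 0.6, "wx": 0, "wy": 0, "wz": 0}, {"x": 0, "y": 0, "z": 0.9, "wx": 0, "wy": 0, "wz": 0}, {"x": 0, "y": 0, "z": 0.8, "wx": 0, "wy": 0, "wz": 0}, {"x": 0, "y": 0, "z": 0.7, "wx": 0, "wy": 0, "wz": 0}, {"x": 0, "y": 0, "z": 0.4, "wx": 0, "wy": 0, "wz": 0}, {"x": 0, "y": 0, "z": 0.15, "wx": 0, "wy": 0, "wz": 0}, {"x": 0, "y": 0, "z": 0.05, "wx": 0, "wy": 0, "wz": 0}, {"x": 0, "y": 0, "z": 0.03, "wx": 0, "wy": 0, "wz": 0}, {"x": 0, "y": 0, "z": 0, "wx": 0, "wy": 0, "wz": 0}]}}

```text
clock: 24.0
position: [0.596, -0.3634, -0.0264]
orientation: [0.0, 0.992, 0.123, 0.001]
force: [-0.3, -0.2, -0.8]
opening: 0.594
grasp_force: 52.6
```

{"name": "servo_tool", "arguments": {"targets": [{"x": 0, "y": 0, "z": 0, "wx": 0, "wy": 0, "wz": 0}, {"x": 0, "y": 0, "z": 0, "wx": 0, "wy": 0, "wz": 0}, {"x": 0, "y": 0, "z": 0, "wx": 0, "wy": 0, "wz": 0}, {"x": 0, "y": 0, "z": -0.5, "wx": 0, "wy": 0, "wz": 0}, {"x": 0, "y": 0, "z": -1, "wx": 0, "wy": 0, "wz": 0}, {"x": 0, "y": 0, "z": -1, "wx": 0, "wy": 0, "wz": 0}, {"x": 0, "y": 0, "z": -1, "wx": 0, "wy": 0, "wz": 0}], "jaw": 0.73}}

```text
clock: 24.7
position: [0.5948, -0.3633, 0.1154]
orientation: [-0.0, 0.992, 0.123, 0.001]
force: [1.8, 0.0, -0.8]
opening: 0.729
grasp_force: 0.0
```

```bash
python3 -c "
from pots import *
caps(reg=(.3,.7,-.55,-.25))"
```

```text
pose [ 0.5948 -0.3633  0.1154] th 14.11 q7 -0.52 clk 24.7
[ 594.2 -362.5] r 23.3 z 0.0572 hue [106 126 218] mean [198. 202. 224.] tool [-0.012 -0.024 -0.   ]
[ 552.4 -538.3] r 20.9 z 0.0553 hue [140  78  74] mean [124.  88.  81.] tool [-2.096  3.985 -0.004]
```

Blue stands in the tray with its cap top at 0.057, as it should be when loose. Back for white.

{"name": "servo_tool", "arguments": {"targets": [{"x": 0.2, "y": -0.98, "z": -0.4, "wx": 0, "wy": 0, "wz": 0}, {"x": 0.2, "y": -0.98, "z": 0, "wx": 0, "wy": 0, "wz": 0}, {"x": 0.2, "y": -0.98, "z": 0, "wx": 0, "wy": 0, "wz": 0}, {"x": 0.2, "y": -0.98, "z": 0, "wx": 0, "wy": 0, "wz": 0}, {"x": 0.2, "y": -0.98, "z": 0, "wx": 0, "wy": 0, "wz": 0}, {"x": 0.2, "y": -0.98, "z": 0, "wx": 0, "wy": 0, "wz": 0}, {"x": 0.2, "y": -0.98, "z": 0, "wx": 0, "wy": 0, "wz": 0}, {"x": 0.2, "y": -0.98, "z": 0, "wx": 0, "wy": 0, "wz": 0}, {"x": 0.2, "y": -0.98, "z": 0, "wx": 0, "wy": 0, "wz": 0}, {"x": 0.2, "y": -0.98, "z": 0, "wx": 0, "wy": 0, "wz": 0}]}}

```text
clock: 25.75
position: [0.5769, 0.0381, 0.1302]
orientation: [-0.001, 0.992, 0.123, 0.001]
force: [0.7, 0.7, -0.3]
opening: 0.73
grasp_force: 0.0
```

{"name": "servo_tool", "arguments": {"targets": [{"x": 0.2, "y": -0.98, "z": 0, "wx": 0, "wy": 0, "wz": 0}, {"x": 0.2, "y": -0.98, "z": 0, "wx": 0, "wy": 0, "wz": 0}, {"x": 0.2, "y": -0.98, "z": 0, "wx": 0, "wy": 0, "wz": 0}, {"x": 0.2, "y": -0.98, "z": 0, "wx": 0, "wy": 0, "wz": 0}, {"x": 0.2, "y": -0.98, "z": 0, "wx": 0, "wy": 0, "wz": -0.5}, {"x": 0, "y": 0, "z": 0, "wx": 0, "wy": 0, "wz": -1}, {"x": 0, "y": 0, "z": 0, "wx": 0, "wy": 0, "wz": -1}, {"x": 0, "y": 0, "z": 0, "wx": 0, "wy": 0, "wz": -1}, {"x": 0, "y": 0, "z": 0, "wx": 0, "wy": 0, "wz": -1}, {"x": 0, "y": 0, "z": 0, "wx": 0, "wy": 0, "wz": -1}]}}

```text
clock: 26.75
position: [0.5681, 0.2363, 0.1304]
orientation: [-0.0, 0.921, 0.39, 0.001]
force: [-0.3, 0.2, 0.3]
opening: 0.731
grasp_force: 0.0
```

{"name": "servo_tool", "arguments": {"targets": [{"x": 0, "y": 0, "z": 0, "wx": 0, "wy": 0, "wz": -1}, {"x": 0, "y": 0, "z": 0, "wx": 0, "wy": 0, "wz": -1}, {"x": 0, "y": 0, "z": 0, "wx": 0, "wy": 0, "wz": -0.5}, {"x": 0, "y": 0, "z": 0, "wx": 0, "wy": 0, "wz": 0}]}}

```text
clock: 27.15
position: [0.5681, 0.2362, 0.1303]
orientation: [-0.0, 0.866, 0.5, 0.001]
force: [-1.4, -0.2, -0.9]
opening: 0.729
grasp_force: 0.0
```

```bash
python3 -c "
from pots import *
s,c,P=caps();print(s['orientation'],s['opening'])"
```

```text
pose [0.5681 0.2362 0.1303] th 59.95 q7 -0.81 clk 27.15
[557.8 297.1] r 23.2 z 0.0594 hue [ 88 185 104] mean [188. 214. 194.] tool [ 1.188 -0.985  0.002]
[567.4 239. ] r 23.3 z 0.0589 hue [134 116  94] mean [126. 122. 118.] tool [ 0.05 -0.05  0.  ]
[639.7 105. ] r 19.3 z 0.0596 hue [153  67  48] mean [120.  84.  55.] tool [-1.945e+00  3.191e+00 -2.000e-03]
[-2.59302215e-04  8.66227090e-01  4.99648232e-01  1.48509298e-03] 0.728846117902919
```

{"name": "servo_tool", "arguments": {"targets": [{"x": 0.05, "y": -0.05, "z": 0.6, "wx": 0, "wy": 0, "wz": 0}, {"x": 0, "y": 0, "z": 0.9, "wx": 0, "wy": 0, "wz": 0}, {"x": 0, "y": 0, "z": 0.8, "wx": 0, "wy": 0, "wz": 0}, {"x": 0, "y": 0, "z": 0.7, "wx": 0, "wy": 0, "wz": 0}, {"x": 0, "y": 0, "z": 0.5, "wx": 0, "wy": 0, "wz": 0}, {"x": 0, "y": 0, "z": 0.2, "wx": 0, "wy": 0, "wz": 0}, {"x": 0, "y": 0, "z": 0, "wx": 0, "wy": 0, "wz": 0}]}}

```text
clock: 27.9
position: [0.5667, 0.2391, -0.0195]
orientation: [-0.0, 0.866, 0.499, 0.0]
force: [0.8, -0.9, 0.1]
opening: 0.732
grasp_force: 0.0
```

{"name": "servo_tool", "arguments": {"targets": [{"x": 0, "y": 0, "z": 0.1, "wx": 0, "wy": 0, "wz": 0}, {"x": 0, "y": 0, "z": 0.1, "wx": 0, "wy": 0, "wz": 0}, {"x": 0, "y": 0, "z": 0, "wx": 0, "wy": 0, "wz": 0}]}}

```text
clock: 28.2
position: [0.5673, 0.2397, -0.0267]
orientation: [-0.0, 0.866, 0.5, 0.001]
force: [-0.2, -0.4, -0.8]
opening: 0.727
grasp_force: 0.0
```

{"name": "servo_tool", "arguments": {"targets": [{"x": 0, "y": 0, "z": 0, "wx": 0, "wy": 0, "wz": 0}, {"x": 0, "y": 0, "z": 0, "wx": 0, "wy": 0, "wz": 0}, {"x": 0, "y": 0, "z": 0, "wx": 0, "wy": 0, "wz": 0}, {"x": 0, "y": 0, "z": 0, "wx": 0, "wy": 0, "wz": 0}], "jaw": 0.2, "grip_force": 50}}

```text
clock: 28.6
position: [0.5676, 0.2397, -0.0262]
orientation: [-0.0, 0.866, 0.5, 0.001]
force: [-1.1, -0.5, 6.4]
opening: 0.595
grasp_force: 52.6
```

{"name": "servo_tool", "arguments": {"targets": [{"x": 0, "y": 0, "z": -0.4, "wx": 0, "wy": 0, "wz": 0}, {"x": 0, "y": 0, "z": -0.8, "wx": 0, "wy": 0, "wz": 0}, {"x": 0, "y": 0, "z": -1, "wx": 0, "wy": 0, "wz": 0}, {"x": 0, "y": 0, "z": -1, "wx": 0, "wy": 0, "wz": 0}, {"x": -0.485, "y": 0.25, "z": -0.4, "wx": 0, "wy": 0, "wz": 0}, {"x": -0.985, "y": 0.5, "z": 0, "wx": 0, "wy": 0, "wz": 0}, {"x": -0.985, "y": 0.5, "z": 0, "wx": 0, "wy": 0, "wz": 0}, {"x": -0.985, "y": 0.5, "z": 0, "wx": 0, "wy": 0, "wz": 0}, {"x": -0.985, "y": 0.5, "z": 0, "wx": 0, "wy": 0, "wz": 0}, {"x": -0.985, "y": 0.5, "z": 0, "wx": 0, "wy": 0, "wz": 0}]}}

```text
clock: 29.6
position: [0.5532, -0.0048, 0.1176]
orientation: [-0.0, 0.866, 0.5, 0.001]
force: [-0.2, -0.5, -2.1]
opening: 0.593
grasp_force: 54.2
```

{"name": "servo_tool", "arguments": {"targets": [{"x": -0.985, "y": 0.5, "z": 0, "wx": 0, "wy": 0, "wz": 0}, {"x": -0.985, "y": 0.5, "z": 0, "wx": 0, "wy": 0, "wz": 0}, {"x": -0.985, "y": 0.5, "z": 0, "wx": 0, "wy": 0, "wz": 0}, {"x": -0.985, "y": 0.5, "z": 0, "wx": 0, "wy": 0, "wz": 0}, {"x": -0.985, "y": 0.5, "z": 0, "wx": 0, "wy": 0, "wz": 0}, {"x": -0.985, "y": 0.5, "z": 0, "wx": 0, "wy": 0, "wz": 0}, {"x": -0.985, "y": 0.5, "z": 0, "wx": 0, "wy": 0, "wz": 0}, {"x": -0.985, "y": 0.5, "z": 0, "wx": 0, "wy": 0, "wz": 0}, {"x": -0.5, "y": 0.25, "z": 0, "wx": 0, "wy": 0, "wz": 1}, {"x": 0, "y": 0, "z": 0, "wx": 0, "wy": 0, "wz": 1}]}}

```text
clock: 30.6
position: [0.5309, -0.3836, 0.1175]
orientation: [0.001, 0.914, 0.406, 0.0]
force: [-1.2, 0.2, -2.0]
opening: 0.591
grasp_force: 54.2
```

{"name": "servo_tool", "arguments": {"targets": [{"x": 0, "y": 0, "z": 0, "wx": 0, "wy": 0, "wz": 1}, {"x": 0, "y": 0, "z": 0, "wx": 0, "wy": 0, "wz": 1}, {"x": 0, "y": 0, "z": 0, "wx": 0, "wy": 0, "wz": 1}, {"x": 0, "y": 0, "z": 0, "wx": 0, "wy": 0, "wz": 1}, {"x": 0, "y": 0, "z": 0, "wx": 0, "wy": 0, "wz": 1}, {"x": 0, "y": 0, "z": 0, "wx": 0, "wy": 0, "wz": 1}, {"x": 0, "y": 0, "z": 0, "wx": 0, "wy": 0, "wz": 0}]}}

```text
clock: 31.3
position: [0.5332, -0.3778, 0.1167]
orientation: [-0.001, 0.992, 0.123, 0.001]
force: [-0.7, 0.5, -1.6]
opening: 0.591
grasp_force: 54.3
```

```bash
python3 - <<'E'
from pots import *
s,c,P=caps(reg=(.3,.7,-.55,-.25),zr=(.045,.2));print(s['opening'],s['orientation'],totool(s,np.r_[.5345-s['position'][0],-.3780-s['position'][1],0]).round(2))
E
```

```text
pose [ 0.5332 -0.3778  0.1167] th 14.1 q7 -0.41 clk 31.3
[ 594.3 -362.4] r 23.1 z 0.0572 hue [101 126 219] mean [198. 204. 229.] tool [ 1.574e+00 -1.000e-03  2.000e-03]
0.5905577268328804 [-7.90458649e-04  9.92435985e-01  1.22759652e-01  5.07639189e-04] [0.03 0.01 0.  ]
```

{"name": "servo_tool", "arguments": {"targets": [{"x": 0, "y": 0, "z": 0.6, "wx": 0, "wy": 0, "wz": 0}, {"x": 0, "y": 0, "z": 0.9, "wx": 0, "wy": 0, "wz": 0}, {"x": 0, "y": 0, "z": 0.8, "wx": 0, "wy": 0, "wz": 0}, {"x": 0, "y": 0, "z": 0.7, "wx": 0, "wy": 0, "wz": 0}, {"x": 0, "y": 0, "z": 0.4, "wx": 0, "wy": 0, "wz": 0}, {"x": 0, "y": 0, "z": 0.12, "wx": 0, "wy": 0, "wz": 0}, {"x": 0, "y": 0, "z": 0.05, "wx": 0, "wy": 0, "wz": 0}, {"x": 0, "y": 0, "z": 0.03, "wx": 0, "wy": 0, "wz": 0}, {"x": 0, "y": 0, "z": 0, "wx": 0, "wy": 0, "wz": 0}]}}

```text
clock: 32.25
position: [0.5343, -0.3788, -0.0266]
orientation: [0.0, 0.992, 0.123, 0.001]
force: [0.7, 0.6, -0.9]
opening: 0.59
grasp_force: 54.3
```

{"name": "servo_tool", "arguments": {"targets": [{"x": 0, "y": 0, "z": 0, "wx": 0, "wy": 0, "wz": 0}, {"x": 0, "y": 0, "z": 0, "wx": 0, "wy": 0, "wz": 0}, {"x": 0, "y": 0, "z": 0, "wx": 0, "wy": 0, "wz": 0}, {"x": 0, "y": 0, "z": -0.5, "wx": 0, "wy": 0, "wz": 0}, {"x": 0, "y": 0, "z": -1, "wx": 0, "wy": 0, "wz": 0}, {"x": 0, "y": 0, "z": -1, "wx": 0, "wy": 0, "wz": 0}, {"x": 0, "y": 0, "z": -1, "wx": 0, "wy": 0, "wz": 0}], "jaw": 0.73}}

```text
clock: 32.95
position: [0.5331, -0.3784, 0.1138]
orientation: [-0.001, 0.992, 0.123, 0.0]
force: [1.5, 0.5, 1.0]
opening: 0.729
grasp_force: 0.0
```

```bash
python3 -c "
from pots import *
s,c,P=caps(reg=(.3,.7,-.55,-.25))
print(totool(s,np.r_[.5578-s['position'][0],.297-s['position'][1],0]).round(2))"
```

```text
pose [ 0.5331 -0.3784  0.1138] th 14.12 q7 -0.4 clk 32.95
[ 594.  -362.5] r 23.0 z 0.0573 hue [ 97 121 217] mean [196. 203. 228.] tool [ 1.572 -0.013  0.002]
[ 532.8 -377.7] r 23.1 z 0.057 hue [165 153  54] mean [137. 134. 113.] tool [-0.004 -0.018  0.   ]
[ 539.5 -546. ] r 30.4 z 0.0569 hue [155  70  65] mean [130.  87.  81.] tool [-0.867  4.102 -0.005]
[  4.72 -16.22   0.02]
```

White is placed. Now green.

{"name": "servo_tool", "arguments": {"targets": [{"x": 0.28, "y": -0.95, "z": -0.4, "wx": 0, "wy": 0, "wz": 0}, {"x": 0.28, "y": -0.95, "z": 0, "wx": 0, "wy": 0, "wz": 0}, {"x": 0.28, "y": -0.95, "z": 0, "wx": 0, "wy": 0, "wz": 0}, {"x": 0.28, "y": -0.95, "z": 0, "wx": 0, "wy": 0, "wz": 0}, {"x": 0.28, "y": -0.95, "z": 0, "wx": 0, "wy": 0, "wz": 0}, {"x": 0.28, "y": -0.95, "z": 0, "wx": 0, "wy": 0, "wz": 0}, {"x": 0.28, "y": -0.95, "z": 0, "wx": 0, "wy": 0, "wz": 0}, {"x": 0.28, "y": -0.95, "z": 0, "wx": 0, "wy": 0, "wz": 0}, {"x": 0.28, "y": -0.95, "z": 0, "wx": 0, "wy": 0, "wz": 0}, {"x": 0.28, "y": -0.95, "z": 0, "wx": 0, "wy": 0, "wz": 0}]}}

```text
clock: 34.0
position: [0.5491, 0.0191, 0.1289]
orientation: [-0.001, 0.992, 0.123, 0.001]
force: [0.2, -0.7, -0.0]
opening: 0.728
grasp_force: 0.0
```

{"name": "servo_tool", "arguments": {"targets": [{"x": 0.28, "y": -0.95, "z": 0, "wx": 0, "wy": 0, "wz": 0}, {"x": 0.28, "y": -0.95, "z": 0, "wx": 0, "wy": 0, "wz": 0}, {"x": 0.28, "y": -0.95, "z": 0, "wx": 0, "wy": 0, "wz": 0}, {"x": 0.28, "y": -0.95, "z": 0, "wx": 0, "wy": 0, "wz": 0}, {"x": 0.28, "y": -0.95, "z": 0, "wx": 0, "wy": 0, "wz": 0}, {"x": 0.28, "y": -0.95, "z": 0, "wx": 0, "wy": 0, "wz": 0}, {"x": 0.28, "y": -0.95, "z": 0, "wx": 0, "wy": 0, "wz": -0.5}, {"x": 0, "y": 0, "z": 0, "wx": 0, "wy": 0, "wz": -1}, {"x": 0, "y": 0, "z": 0, "wx": 0, "wy": 0, "wz": -1}, {"x": 0, "y": 0, "z": 0, "wx": 0, "wy": 0, "wz": -1}]}}

```text
clock: 35.0
position: [0.5601, 0.2949, 0.1289]
orientation: [-0.0, 0.955, 0.296, 0.001]
force: [-0.2, -0.4, 0.1]
opening: 0.731
grasp_force: 0.0
```

{"name": "servo_tool", "arguments": {"targets": [{"x": 0, "y": 0, "z": 0, "wx": 0, "wy": 0, "wz": -1}, {"x": 0, "y": 0, "z": 0, "wx": 0, "wy": 0, "wz": -1}, {"x": 0, "y": 0, "z": 0, "wx": 0, "wy": 0, "wz": -1}, {"x": 0, "y": 0, "z": 0, "wx": 0, "wy": 0, "wz": -1}, {"x": 0, "y": 0, "z": 0, "wx": 0, "wy": 0, "wz": -0.5}, {"x": 0, "y": 0, "z": 0, "wx": 0, "wy": 0, "wz": 0}]}}

```text
clock: 35.6
position: [0.5603, 0.2943, 0.1291]
orientation: [-0.0, 0.866, 0.5, 0.001]
force: [-0.3, 0.3, -0.0]
opening: 0.727
grasp_force: 0.0
```

```bash
python3 -c "
from pots import *
s,c,P=caps();print(s['orientation'],s['opening'])"
```

```text
pose [0.5603 0.2943 0.1291] th 59.98 q7 -0.85 clk 35.6
[558.  296.9] r 23.3 z 0.0593 hue [ 75 168  86] mean [185. 207. 188.] tool [ 0.029 -0.081  0.   ]
[-3.54422052e-04  8.66129598e-01  4.99818596e-01  8.74092240e-04] 0.7267997084804766
```

Green sits beside the closed end wall, so a 40° grip would put a knuckle on that wall. I'll turn square to the box, narrow the jaw and measure the rim clearance against the pot centre.

{"name": "servo_tool", "arguments": {"targets": [{"x": 0.03, "y": -0.08, "z": 0, "wx": 0, "wy": 0, "wz": 0}, {"x": 0, "y": 0, "z": 0, "wx": 0, "wy": 0, "wz": -1}, {"x": 0, "y": 0, "z": 0, "wx": 0, "wy": 0, "wz": -1}, {"x": 0, "y": 0, "z": 0, "wx": 0, "wy": 0, "wz": -1}, {"x": 0, "y": 0, "z": 0, "wx": 0, "wy": 0, "wz": -1}, {"x": 0, "y": 0, "z": 0, "wx": 0, "wy": 0, "wz": -1}, {"x": 0, "y": 0, "z": 0, "wx": 0, "wy": 0, "wz": -1}, {"x": 0, "y": 0, "z": 0, "wx": 0, "wy": 0, "wz": -0.95}, {"x": 0, "y": 0, "z": 0, "wx": 0, "wy": 0, "wz": 0}, {"x": 0, "y": 0, "z": 0, "wx": 0, "wy": 0, "wz": 0}], "jaw": 0.66}}

```text
clock: 36.65
position: [0.5579, 0.2973, 0.129]
orientation: [-0.0, 0.645, 0.764, 0.001]
force: [-0.4, -0.8, -0.1]
opening: 0.657
grasp_force: 0.0
```

```bash
python3 - <<'E'
from pots import *
s,c,P=caps();print(s['orientation'],s['opening'])
T=rot(s['orientation']).inv().apply((P-s['position']).reshape(-1,3)).reshape(P.shape)*1000
g=(c['color'].max(-1)<95)&(np.ptp(c['color'].astype(int),axis=-1)<14)
Rm=(P[...,2]>.0745)&(P[...,2]<.080)&~g
for x0 in(-40,-20,0,20):
    m=Rm&(T[...,0]>x0)&(T[...,0]<x0+20)&(abs(T[...,1])>40);L=T[m&(T[...,1]<0)][:,1];R_=T[m&(T[...,1]>0)][:,1]
    print(x0,len(L),len(R_),np.percentile(L,[3,97]).round(1) if len(L) else 0,np.percentile(R_,[3,97]).round(1) if len(R_) else 0)
m=Rm&(abs(T[...,1])<40)&(T[...,0]>0);print('end wall x',np.percentile(T[m][:,0],[3,97]) if m.sum() else None)
g&=(T[...,0]<60)
for lo in range(-122,-80,6):
    m=g&(T[...,2]>lo)&(T[...,2]<lo+6)&(abs(T[...,0])<30)
    if m.sum()>20: print(lo,m.sum(),np.percentile(T[m][:,1],[0.5,99.5]).round(1),np.percentile(T[m][:,0],[2,98]).round(1))
E
```

```text
pose [0.5579 0.2973 0.129 ] th 99.63 q7 -0.26 clk 36.65
[557.7 297.8] r 23.0 z 0.0593 hue [ 76 166  88] mean [187. 209. 190.] tool [ 0.011 -0.003  0.   ]
[-3.20504431e-05  6.45253873e-01  7.63967785e-01  8.13882695e-04] 0.6573782652748564
-40 435 425 [-75.5 -62.7] [63.8 76.6]
-20 483 458 [-76.2 -62.6] [63.8 76.7]
0 509 489 [-75.8 -62.6] [63.9 76.6]
20 957 987 [-75.  -41.5] [41.5 76.4]
end wall x [30.40030053 39.96266558]
-122 6450 [-62.8  63.6] [ 1.3 18.7]
-116 3935 [-61.2  62.7] [-6.6 18.7]
-110 2419 [-59.2  61.7] [-9.6 18.2]
-104 5508 [-60.1  60.4] [-8.8 13.7]
-98 2432 [-53.4  59.5] [-8.2 14.8]
-92 697 [-48.7  57.5] [ 7.6 15.1]
-86 419 [-35.1  44.7] [-3.8 13.4]
```

The inner rim faces are at -62.6 and +63.9 mm, the knuckles are within ±60 and the end wall is at +30. It clears if I shift 0.5 mm.

{"name": "servo_tool", "arguments": {"targets": [{"x": 0.01, "y": 0.012, "z": 0.6, "wx": 0, "wy": 0, "wz": 0}, {"x": 0, "y": 0, "z": 0.9, "wx": 0, "wy": 0, "wz": 0}, {"x": 0, "y": 0, "z": 0.7, "wx": 0, "wy": 0, "wz": 0}, {"x": 0, "y": 0, "z": 0.5, "wx": 0, "wy": 0, "wz": 0}, {"x": 0, "y": 0, "z": 0.4, "wx": 0, "wy": 0, "wz": 0}, {"x": 0, "y": 0, "z": 0.3, "wx": 0, "wy": 0, "wz": 0}, {"x": 0, "y": 0, "z": 0.1, "wx": 0, "wy": 0, "wz": 0}, {"x": 0, "y": 0, "z": 0, "wx": 0, "wy": 0, "wz": 0}]}}

```text
clock: 37.5
position: [0.5587, 0.2979, -0.011]
orientation: [0.0, 0.644, 0.765, 0.001]
force: [-0.4, -0.6, 0.6]
opening: 0.663
grasp_force: 0.0
```

{"name": "servo_tool", "arguments": {"targets": [{"x": 0, "y": 0, "z": 0.1, "wx": 0, "wy": 0, "wz": 0}, {"x": 0, "y": 0, "z": 0, "wx": 0, "wy": 0, "wz": 0}]}}

```text
clock: 37.7
position: [0.5589, 0.298, -0.0145]
orientation: [0.0, 0.644, 0.765, 0.001]
force: [-0.5, 0.8, -0.4]
opening: 0.656
grasp_force: 0.0
```

{"name": "servo_tool", "arguments": {"targets": [{"x": 0, "y": 0, "z": 0.1, "wx": 0, "wy": 0, "wz": 0}, {"x": 0, "y": 0, "z": 0, "wx": 0, "wy": 0, "wz": 0}]}}

```text
clock: 37.9
position: [0.5584, 0.2978, -0.0191]
orientation: [-0.0, 0.644, 0.765, 0.001]
force: [-0.2, -0.3, -0.4]
opening: 0.665
grasp_force: 0.0
```

{"name": "servo_tool", "arguments": {"targets": [{"x": 0, "y": 0, "z": 0.1, "wx": 0, "wy": 0, "wz": 0}, {"x": 0, "y": 0, "z": 0, "wx": 0, "wy": 0, "wz": 0}]}}

```text
clock: 38.1
position: [0.5582, 0.2977, -0.0234]
orientation: [-0.0, 0.644, 0.765, 0.0]
force: [0.5, -0.3, 0.5]
opening: 0.662
grasp_force: 0.0
```

{"name": "servo_tool", "arguments": {"targets": [{"x": 0, "y": 0, "z": 0, "wx": 0, "wy": 0, "wz": 0}, {"x": 0, "y": 0, "z": 0, "wx": 0, "wy": 0, "wz": 0}, {"x": 0, "y": 0, "z": 0, "wx": 0, "wy": 0, "wz": 0}, {"x": 0, "y": 0, "z": 0, "wx": 0, "wy": 0, "wz": 0}], "jaw": 0.2, "grip_force": 50}}

```text
clock: 38.5
position: [0.5587, 0.2979, -0.0229]
orientation: [0.0, 0.644, 0.765, 0.001]
force: [-0.5, -0.3, 1.2]
opening: 0.585
grasp_force: 52.1
```

{"name": "servo_tool", "arguments": {"targets": [{"x": 0, "y": 0, "z": -0.4, "wx": 0, "wy": 0, "wz": 0}, {"x": 0, "y": 0, "z": -0.8, "wx": 0, "wy": 0, "wz": 0}, {"x": 0, "y": 0, "z": -1, "wx": 0, "wy": 0, "wz": 0}, {"x": 0, "y": 0, "z": -1, "wx": 0, "wy": 0, "wz": 0}, {"x": -0.48, "y": -0.15, "z": -0.4, "wx": 0, "wy": 0, "wz": 0}, {"x": -0.98, "y": -0.295, "z": 0, "wx": 0, "wy": 0, "wz": 0}, {"x": -0.98, "y": -0.295, "z": 0, "wx": 0, "wy": 0, "wz": 0}, {"x": -0.98, "y": -0.295, "z": 0, "wx": 0, "wy": 0, "wz": 0}, {"x": -0.98, "y": -0.295, "z": 0, "wx": 0, "wy": 0, "wz": 0}, {"x": -0.98, "y": -0.295, "z": 0, "wx": 0, "wy": 0, "wz": 0}]}}

```text
clock: 39.5
position: [0.5306, 0.073, 0.1218]
orientation: [0.0, 0.644, 0.765, 0.001]
force: [0.6, -0.3, -1.0]
opening: 0.592
grasp_force: 52.2
```

{"name": "servo_tool", "arguments": {"targets": [{"x": -0.98, "y": -0.295, "z": 0, "wx": 0, "wy": 0, "wz": 0}, {"x": -0.98, "y": -0.295, "z": 0, "wx": 0, "wy": 0, "wz": 0}, {"x": -0.98, "y": -0.295, "z": 0, "wx": 0, "wy": 0, "wz": 0}, {"x": -0.98, "y": -0.295, "z": 0, "wx": 0, "wy": 0, "wz": 0}, {"x": -0.98, "y": -0.295, "z": 0, "wx": 0, "wy": 0, "wz": 0}, {"x": -0.98, "y": -0.295, "z": 0, "wx": 0, "wy": 0, "wz": 0}, {"x": -0.98, "y": -0.295, "z": 0, "wx": 0, "wy": 0, "wz": 0}, {"x": -0.98, "y": -0.295, "z": 0, "wx": 0, "wy": 0, "wz": 0}, {"x": -0.98, "y": -0.295, "z": 0, "wx": 0, "wy": 0, "wz": 0}, {"x": -0.98, "y": -0.295, "z": 0, "wx": 0, "wy": 0, "wz": 0}]}}

```text
clock: 40.5
position: [0.4811, -0.3333, 0.1213]
orientation: [0.0, 0.644, 0.765, 0.001]
force: [-0.2, 0.2, -0.7]
opening: 0.59
grasp_force: 52.2
```

{"name": "servo_tool", "arguments": {"targets": [{"x": -0.98, "y": -0.295, "z": 0, "wx": 0, "wy": 0, "wz": 0}, {"x": -0.5, "y": -0.15, "z": 0, "wx": 0, "wy": 0, "wz": 0}, {"x": 0, "y": 0, "z": 0, "wx": 0, "wy": 0, "wz": 1}, {"x": 0, "y": 0, "z": 0, "wx": 0, "wy": 0, "wz": 1}, {"x": 0, "y": 0, "z": 0, "wx": 0, "wy": 0, "wz": 1}, {"x": 0, "y": 0, "z": 0, "wx": 0, "wy": 0, "wz": 1}, {"x": 0, "y": 0, "z": 0, "wx": 0, "wy": 0, "wz": 1}, {"x": 0, "y": 0, "z": 0, "wx": 0, "wy": 0, "wz": 1}, {"x": 0, "y": 0, "z": 0, "wx": 0, "wy": 0, "wz": 1}, {"x": 0, "y": 0, "z": 0, "wx": 0, "wy": 0, "wz": 1}]}}

```text
clock: 41.5
position: [0.4741, -0.3929, 0.1211]
orientation: [-0.0, 0.892, 0.452, 0.001]
force: [-0.2, 0.3, -1.3]
opening: 0.591
grasp_force: 52.1
```

{"name": "servo_tool", "arguments": {"targets": [{"x": 0, "y": 0, "z": 0, "wx": 0, "wy": 0, "wz": 1}, {"x": 0, "y": 0, "z": 0, "wx": 0, "wy": 0, "wz": 1}, {"x": 0, "y": 0, "z": 0, "wx": 0, "wy": 0, "wz": 1}, {"x": 0, "y": 0, "z": 0, "wx": 0, "wy": 0, "wz": 1}, {"x": 0, "y": 0, "z": 0, "wx": 0, "wy": 0, "wz": 1}, {"x": 0, "y": 0, "z": 0, "wx": 0, "wy": 0, "wz": 1}, {"x": 0, "y": 0, "z": 0, "wx": 0, "wy": 0, "wz": 1}, {"x": 0, "y": 0, "z": 0, "wx": 0, "wy": 0, "wz": 0}]}}

```text
clock: 42.3
position: [0.4742, -0.3927, 0.1207]
orientation: [-0.001, 0.993, 0.12, 0.001]
force: [-0.1, -0.3, -0.2]
opening: 0.593
grasp_force: 52.1
```

```bash
python3 - <<'E'
from pots import *
s,c,P=caps(reg=(.3,.7,-.55,-.25),zr=(.045,.2));print(s['opening'],s['orientation'],totool(s,np.r_[.4725-s['position'][0],-.3925-s['position'][1],0]).round(2))
E
```

```text
pose [ 0.4742 -0.3927  0.1207] th 13.83 q7 -0.25 clk 42.3
[ 593.4 -362.2] r 23.1 z 0.0573 hue [ 94 114 212] mean [186. 192. 220.] tool [ 3.076 -0.029  0.006]
[ 540.6 -414.8] r 23.1 z 0.057 hue [182 170  50] mean [140. 137. 116.] tool [1.481 0.933 0.002]
0.5933911365849153 [-7.00673232e-04  9.92723672e-01  1.20409788e-01  8.39016920e-04] [-0.04 -0.02 -0.  ]
```

White was knocked about 37 mm aside but stands within bounds. Green's spot is still free, so I'll place it there.

{"name": "servo_tool", "arguments": {"targets": [{"x": -0.03, "y": 0, "z": 0.6, "wx": 0, "wy": 0, "wz": 0}, {"x": 0, "y": 0, "z": 0.9, "wx": 0, "wy": 0, "wz": 0}, {"x": 0, "y": 0, "z": 0.8, "wx": 0, "wy": 0, "wz": 0}, {"x": 0, "y": 0, "z": 0.7, "wx": 0, "wy": 0, "wz": 0}, {"x": 0, "y": 0, "z": 0.4, "wx": 0, "wy": 0, "wz": 0}, {"x": 0, "y": 0, "z": 0.13, "wx": 0, "wy": 0, "wz": 0}, {"x": 0, "y": 0, "z": 0.06, "wx": 0, "wy": 0, "wz": 0}, {"x": 0, "y": 0, "z": 0.03, "wx": 0, "wy": 0, "wz": 0}, {"x": 0, "y": 0, "z": 0, "wx": 0, "wy": 0, "wz": 0}]}}

```text
clock: 43.25
position: [0.4736, -0.3939, -0.0236]
orientation: [0.0, 0.993, 0.121, 0.001]
force: [0.7, -0.3, -1.7]
opening: 0.587
grasp_force: 52.1
```

{"name": "servo_tool", "arguments": {"targets": [{"x": 0, "y": 0, "z": 0, "wx": 0, "wy": 0, "wz": 0}, {"x": 0, "y": 0, "z": 0, "wx": 0, "wy": 0, "wz": 0}, {"x": 0, "y": 0, "z": 0, "wx": 0, "wy": 0, "wz": 0}, {"x": 0, "y": 0, "z": -0.5, "wx": 0, "wy": 0, "wz": 0}, {"x": 0, "y": 0, "z": -1, "wx": 0, "wy": 0, "wz": 0}, {"x": 0, "y": 0, "z": -1, "wx": 0, "wy": 0, "wz": 0}, {"x": 0, "y": 0, "z": -1, "wx": 0, "wy": 0, "wz": 0}], "jaw": 0.73}}

```text
clock: 43.95
position: [0.4725, -0.3934, 0.1169]
orientation: [-0.001, 0.993, 0.12, 0.0]
force: [1.1, -0.6, 0.1]
opening: 0.733
grasp_force: 0.0
```

{"name": "servo_tool", "arguments": {"targets": [{"x": 0, "y": 0, "z": 0, "wx": 0, "wy": 0, "wz": 0}, {"x": 0, "y": 0, "z": 0, "wx": 0, "wy": 0, "wz": 0}, {"x": 0, "y": 0, "z": 0, "wx": 0, "wy": 0, "wz": 0}, {"x": 0, "y": 0, "z": 0, "wx": 0, "wy": 0, "wz": 0}, {"x": 0, "y": 0, "z": 0, "wx": 0, "wy": 0, "wz": 0}, {"x": 0, "y": 0, "z": 0, "wx": 0, "wy": 0, "wz": 0}, {"x": 0, "y": 0, "z": 0, "wx": 0, "wy": 0, "wz": 0}], "jaw": 0, "grip_force": 20}}

```text
clock: 44.65
position: [0.4726, -0.3934, 0.1149]
orientation: [-0.001, 0.993, 0.121, 0.0]
force: [0.3, 0.1, 0.5]
opening: -0.001
grasp_force: 0.0
```

```bash
python3 -c "
from pots import *
s,c,P=caps(reg=(.3,.7,-.5,-.25));print(s['opening'])"
```

```text
pose [ 0.4726 -0.3934  0.1149] th 13.85 q7 -0.24 clk 44.65
[ 593.1 -362.3] r 23.1 z 0.0573 hue [ 95 117 211] mean [181. 188. 219.] tool [ 3.111e+00 -3.400e-02  3.000e-03]
[ 540.5 -414.7] r 23.0 z 0.057 hue [182 172  52] mean [139. 136. 117.] tool [1.521 0.921 0.   ]
[ 472.  -392.9] r 23.1 z 0.0574 hue [213 207 118] mean [190. 213. 189.] tool [-0.011 -0.018  0.   ]
-0.000867811932832698
```

All three are in. The shut fingers are above green, so I'll press it with force checks.

{"name": "servo_tool", "arguments": {"targets": [{"x": -0.01, "y": -0.01, "z": 0.7, "wx": 0, "wy": 0, "wz": 0}, {"x": 0, "y": 0, "z": 0.8, "wx": 0, "wy": 0, "wz": 0}, {"x": 0, "y": 0, "z": 0.5, "wx": 0, "wy": 0, "wz": 0}, {"x": 0, "y": 0, "z": 0.25, "wx": 0, "wy": 0, "wz": 0}, {"x": 0, "y": 0, "z": 0, "wx": 0, "wy": 0, "wz": 0}]}}

```text
clock: 45.2
position: [0.4718, -0.3926, 0.0243]
orientation: [-0.001, 0.993, 0.121, -0.0]
force: [0.9, 0.1, 0.1]
opening: -0.001
grasp_force: 0.0
```

{"name": "servo_tool", "arguments": {"targets": [{"x": 0, "y": 0, "z": 0.1, "wx": 0, "wy": 0, "wz": 0}, {"x": 0, "y": 0, "z": 0.1, "wx": 0, "wy": 0, "wz": 0}, {"x": 0, "y": 0, "z": 0, "wx": 0, "wy": 0, "wz": 0}]}}

```text
clock: 45.5
position: [0.4727, -0.3931, 0.0176]
orientation: [-0.0, 0.993, 0.121, 0.001]
force: [-0.3, -0.0, -0.2]
opening: -0.002
grasp_force: 0.0
```

{"name": "servo_tool", "arguments": {"targets": [{"x": 0, "y": 0, "z": 0.05, "wx": 0, "wy": 0, "wz": 0}, {"x": 0, "y": 0, "z": 0.05, "wx": 0, "wy": 0, "wz": 0}, {"x": 0, "y": 0, "z": 0, "wx": 0, "wy": 0, "wz": 0}]}}

```text
clock: 45.8
position: [0.4728, -0.3933, 0.0137]
orientation: [-0.0, 0.993, 0.121, 0.001]
force: [0.3, 0.2, 3.2]
opening: 0.004
grasp_force: 1.6
```

{"name": "servo_tool", "arguments": {"targets": [{"x": 0, "y": 0, "z": 0.05, "wx": 0, "wy": 0, "wz": 0}, {"x": 0, "y": 0, "z": 0.05, "wx": 0, "wy": 0, "wz": 0}, {"x": 0, "y": 0, "z": 0, "wx": 0, "wy": 0, "wz": 0}]}}

```text
clock: 46.1
position: [0.473, -0.3935, 0.0127]
orientation: [-0.001, 0.993, 0.12, 0.002]
force: [-5.9, 9.2, 32.7]
opening: 0.0
grasp_force: 16.4
```

{"name": "servo_tool", "arguments": {"targets": [{"x": 0, "y": 0, "z": 0.03, "wx": 0, "wy": 0, "wz": 0}, {"x": 0, "y": 0, "z": 0, "wx": 0, "wy": 0, "wz": 0}]}}

```text
clock: 46.3
position: [0.4731, -0.3935, 0.0126]
orientation: [-0.001, 0.993, 0.12, 0.003]
force: [-7.8, 11.3, 42.8]
opening: 0.003
grasp_force: 21.3
```

{"name": "servo_tool", "arguments": {"targets": [{"x": 0, "y": 0, "z": -0.5, "wx": 0, "wy": 0, "wz": 0}, {"x": 0, "y": 0, "z": -1, "wx": 0, "wy": 0, "wz": 0}, {"x": 0, "y": 0, "z": -1, "wx": 0, "wy": 0, "wz": 0}, {"x": 0, "y": 0, "z": 0, "wx": 0, "wy": 0, "wz": 0}]}}

```text
clock: 46.7
position: [0.4745, -0.3961, 0.1132]
orientation: [0.003, 0.993, 0.12, 0.004]
force: [0.1, -0.1, -0.3]
opening: 0.004
grasp_force: 0.0
```

```bash
python3 -c "
from pots import *
s,c,P=caps(reg=(.3,.7,-.5,-.25));print(s['orientation'])"
```

```text
pose [ 0.4745 -0.3961  0.1132] th 13.82 q7 -0.24 clk 46.7
[ 593.6 -362.4] r 23.1 z 0.0573 hue [ 91 114 209] mean [184. 190. 220.] tool [ 3.092 -0.109  0.02 ]
[ 540.4 -414.8] r 23.2 z 0.057 hue [186 175  57] mean [140. 137. 118.] tool [1.488 0.847 0.015]
[ 471.9 -393.2] r 23.3 z 0.0532 hue [ 88 179  87] mean [192. 215. 191.] tool [-0.047 -0.089 -0.001]
[0.00250028 0.99272446 0.12032446 0.00373125]
```

{"name": "servo_tool", "arguments": {"targets": [{"x": 0.75, "y": 0.42, "z": 0, "wx": 0.06, "wy": -0.07, "wz": 0}, {"x": 0.74, "y": 0.42, "z": 0, "wx": 0, "wy": 0, "wz": 0}, {"x": 0, "y": 0, "z": 0.7, "wx": 0, "wy": 0, "wz": 0}, {"x": 0, "y": 0, "z": 0.8, "wx": 0, "wy": 0, "wz": 0}, {"x": 0, "y": 0, "z": 0.5, "wx": 0, "wy": 0, "wz": 0}, {"x": 0, "y": 0, "z": 0.2, "wx": 0, "wy": 0, "wz": 0}, {"x": 0, "y": 0, "z": 0, "wx": 0, "wy": 0, "wz": 0}]}}

```text
clock: 47.45
position: [0.5365, -0.4101, 0.018]
orientation: [-0.004, 0.993, 0.12, -0.004]
force: [0.3, 0.0, -0.1]
opening: 0.001
grasp_force: 0.0
```

```bash
python3 -c "
from h import *
from cell import manip
s=manip.sense();print(s['orientation'],s['position'],totool(s,np.r_[.5404-s['position'][0],-.4148-s['position'][1],0]).round(3))"
```

```text
[-0.00416681  0.9926948   0.1204985  -0.00444882] [ 0.5365041  -0.41013536  0.01802765] [ 0.067  0.137 -0.002]
```

{"name": "servo_tool", "arguments": {"targets": [{"x": 0.07, "y": 0.14, "z": -0.15, "wx": -0.09, "wy": 0.08, "wz": 0}, {"x": 0, "y": 0, "z": 0, "wx": 0, "wy": 0, "wz": 0}, {"x": 0, "y": 0, "z": 0, "wx": 0, "wy": 0, "wz": 0}]}}

```text
clock: 47.75
position: [0.5425, -0.4168, 0.0274]
orientation: [0.002, 0.993, 0.121, 0.002]
force: [-0.4, -0.4, -0.5]
opening: 0.003
grasp_force: 0.0
```

```bash
python3 -c "
from h import *
from cell import manip
s=manip.sense();print(s['orientation'],s['position'],totool(s,np.r_[.5404-s['position'][0],-.4148-s['position'][1],0]).round(3))"
```

```text
[0.00179797 0.99270658 0.12051958 0.00233278] [ 0.54248351 -0.41677005  0.02739616] [-0.039 -0.06  -0.   ]
```

{"name": "servo_tool", "arguments": {"targets": [{"x": -0.04, "y": -0.06, "z": 0.1, "wx": 0, "wy": 0, "wz": 0}, {"x": 0, "y": 0, "z": 0.1, "wx": 0, "wy": 0, "wz": 0}, {"x": 0, "y": 0, "z": 0.08, "wx": 0, "wy": 0, "wz": 0}, {"x": 0, "y": 0, "z": 0.08, "wx": 0, "wy": 0, "wz": 0}, {"x": 0, "y": 0, "z": 0, "wx": 0, "wy": 0, "wz": 0}]}}

```text
clock: 48.25
position: [0.5395, -0.4135, 0.013]
orientation: [-0.0, 0.993, 0.121, 0.002]
force: [-4.5, 6.4, 16.3]
opening: 0.003
grasp_force: 8.2
```

{"name": "servo_tool", "arguments": {"targets": [{"x": 0, "y": 0, "z": 0.05, "wx": 0, "wy": 0, "wz": 0}, {"x": 0, "y": 0, "z": 0, "wx": 0, "wy": 0, "wz": 0}]}}

```text
clock: 48.45
position: [0.5397, -0.4136, 0.0128]
orientation: [-0.0, 0.993, 0.12, 0.002]
force: [-7.8, 10.4, 30.0]
opening: -0.001
grasp_force: 14.8
```

{"name": "servo_tool", "arguments": {"targets": [{"x": 0, "y": 0, "z": -0.5, "wx": 0, "wy": 0, "wz": 0}, {"x": 0, "y": 0, "z": -1, "wx": 0, "wy": 0, "wz": 0}, {"x": 0, "y": 0, "z": -1, "wx": 0, "wy": 0, "wz": 0}, {"x": 0, "y": 0, "z": 0, "wx": 0, "wy": 0, "wz": 0}, {"x": 0, "y": 0, "z": 0, "wx": 0, "wy": 0, "wz": 0}]}}

```text
clock: 48.95
position: [0.54, -0.4142, 0.1103]
orientation: [0.002, 0.993, 0.121, 0.002]
force: [-0.5, 0.1, -0.4]
opening: 0.002
grasp_force: 0.0
```

```bash
python3 -c "
from pots import *
s,c,P=caps(reg=(.3,.7,-.5,-.25));print(s['orientation'])"
```

```text
pose [ 0.54   -0.4142  0.1103] th 13.86 q7 -0.28 clk 48.95
[ 594.  -362.4] r 23.0 z 0.0573 hue [234 235 101] mean [197. 204. 228.] tool [ 1.621 -0.932  0.003]
[ 540.6 -415. ] r 23.2 z 0.0531 hue [231 226  86] mean [135. 132. 114.] tool [0.011 0.025 0.   ]
[ 472.3 -393.2] r 23.1 z 0.0532 hue [232 223  94] mean [171. 199. 170.] tool [-1.517 -0.914 -0.009]
[0.0015378  0.99268805 0.12067878 0.00216729]
```

Green and white are both down. Now blue.

{"name": "servo_tool", "arguments": {"targets": [{"x": 0.81, "y": -0.46, "z": 0, "wx": 0, "wy": 0, "wz": 0}, {"x": 0.81, "y": -0.46, "z": 0, "wx": 0, "wy": 0, "wz": 0}, {"x": 0, "y": 0, "z": 0.7, "wx": 0, "wy": 0, "wz": 0}, {"x": 0, "y": 0, "z": 0.8, "wx": 0, "wy": 0, "wz": 0}, {"x": 0, "y": 0, "z": 0.5, "wx": 0, "wy": 0, "wz": 0}, {"x": 0, "y": 0, "z": 0.1, "wx": 0, "wy": 0, "wz": 0}, {"x": 0, "y": 0, "z": 0, "wx": 0, "wy": 0, "wz": 0}]}}

```text
clock: 49.7
position: [0.5928, -0.3628, 0.0246]
orientation: [0.001, 0.993, 0.12, 0.0]
force: [0.6, 0.0, 0.3]
opening: 0.004
grasp_force: 0.0
```

{"name": "servo_tool", "arguments": {"targets": [{"x": 0.02, "y": 0, "z": 0.1, "wx": 0, "wy": 0, "wz": 0}, {"x": 0, "y": 0, "z": 0.1, "wx": 0, "wy": 0, "wz": 0}, {"x": 0, "y": 0, "z": 0.06, "wx": 0, "wy": 0, "wz": 0}, {"x": 0, "y": 0, "z": 0.06, "wx": 0, "wy": 0, "wz": 0}, {"x": 0, "y": 0, "z": 0, "wx": 0, "wy": 0, "wz": 0}]}}

```text
clock: 50.2
position: [0.5951, -0.3629, 0.0134]
orientation: [0.001, 0.993, 0.121, 0.002]
force: [0.2, -0.6, 3.4]
opening: -0.001
grasp_force: 1.5
```

{"name": "servo_tool", "arguments": {"targets": [{"x": 0, "y": 0, "z": 0.04, "wx": 0, "wy": 0, "wz": 0}, {"x": 0, "y": 0, "z": 0, "wx": 0, "wy": 0, "wz": 0}]}}

```text
clock: 50.4
position: [0.5952, -0.363, 0.013]
orientation: [0.001, 0.993, 0.121, 0.002]
force: [-1.8, 2.3, 12.3]
opening: -0.0
grasp_force: 6.2
```

{"name": "servo_tool", "arguments": {"targets": [{"x": 0, "y": 0, "z": 0.05, "wx": 0, "wy": 0, "wz": 0}, {"x": 0, "y": 0, "z": 0.02, "wx": 0, "wy": 0, "wz": 0}, {"x": 0, "y": 0, "z": 0, "wx": 0, "wy": 0, "wz": 0}]}}

```text
clock: 50.7
position: [0.5953, -0.3631, 0.0128]
orientation: [0.001, 0.993, 0.12, 0.003]
force: [-7.0, 9.2, 30.6]
opening: 0.0
grasp_force: 15.1
```

{"name": "servo_tool", "arguments": {"targets": [{"x": 0, "y": 0, "z": -0.5, "wx": 0, "wy": 0, "wz": 0}, {"x": 0, "y": 0, "z": -1, "wx": 0, "wy": 0, "wz": 0}, {"x": 0, "y": 0, "z": -1, "wx": 0, "wy": 0, "wz": 0}, {"x": -1, "y": 0, "z": -1, "wx": 0, "wy": 0, "wz": 0}, {"x": -1, "y": 0, "z": -1, "wx": 0, "wy": 0, "wz": 0}, {"x": 0, "y": 0, "z": 0, "wx": 0, "wy": 0, "wz": 0}, {"x": 0, "y": 0, "z": 0, "wx": 0, "wy": 0, "wz": 0}]}}

```text
clock: 51.4
position: [0.5251, -0.3798, 0.1801]
orientation: [0.001, 0.993, 0.12, 0.002]
force: [0.2, 0.5, -0.3]
opening: 0.002
grasp_force: 0.0
```

```bash
python3 - <<'E'
from pots import *
s,c,P=caps(reg=(.3,.7,-.5,-.25))
t=manip.capture('top');Q=cloud(t)
l=(Q[...,2]<.02)&(Q[...,0]>.5)&(Q[...,0]<.72)&(Q[...,1]<.06)&(Q[...,1]>-.22)
hsv=cv2.cvtColor(t['color'],cv2.COLOR_RGB2HSV);l&=(hsv[...,0]>10)&(hsv[...,0]<30)
print('lid',np.percentile(Q[l][:,2],[10,50,90]),cv2.minAreaRect(Q[l][:,:2].astype(np.float32)*1000))
cv2.imwrite('pics/end.png',np.vstack([cv2.resize(c['color'],(480,300)),cv2.resize(t['color'][80:290,120:560],(480,300))])[...,::-1])
E
```

```text
pose [ 0.5251 -0.3798  0.1801] th 13.75 q7 -0.35 clk 51.4
[ 594.2 -362.3] r 22.9 z 0.0532 hue [ 98 121 215] mean [198. 204. 229.] tool [ 1.783 -0.014  0.008]
[ 540.9 -415.2] r 23.4 z 0.0531 hue [234 226  79] mean [140. 136. 115.] tool [0.175 0.954 0.004]
[ 472.2 -393.3] r 23.3 z 0.0531 hue [218 211 115] mean [181. 206. 177.] tool [-1.364  0.014 -0.006]
lid [0.00098711 0.00614992 0.01142178] ((612.864013671875, -78.39056396484375), (195.08518981933594, 272.1062316894531), 4.56002140045166)
```

View pics/end.png

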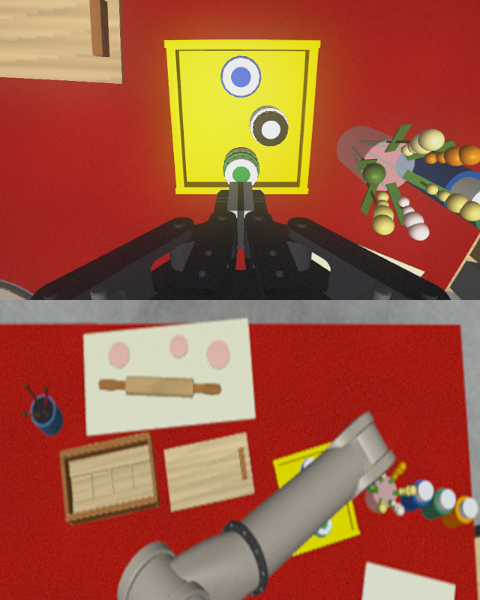

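The box is empty and the lid lies flat on the table beside it. The three pots stand in the tray with their caps down (top at 0.053 on each), and the bystanders are where they were. The gripper touches nothing, so I'm handing in.

```bash
python3 -c "
from cell import manip
print(manip.finish_job())"
```

```text
the job is handed in; nothing more can be done
None
```

I handed the job in at about 51 s: the lid was slid out and lies flat on the table, and the blue, white and green pots (there was no red one) stand in the yellow tray with their caps pressed down; the judge returned no verdict.

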